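Pack three copper tins from a stack into the presentation box

ROBOT

A 6-joint arm with a two-finger parallel gripper is mounted at the origin on the work surface. World frame = base frame: x ahead of the robot, y to its left, z up, the work surface at z = 0. Lengths are in m, angles in rad, forces in N, time in s.
With the tool pointing down it reaches from about 0.375 to 0.825 m from the base axis. Payload 5.5 kg.
Tool frame: the origin (TCP) lies between the finger pads; the fingertips stand 17 mm ahead of it and the grasp point (between the pads) lies 2 mm behind it; z points along the fingers, y is the direction in which the jaws open and shut (so a half turn about z gives the same grasp; the last joint's range is limited). The gripper opens to 85 mm and grips with 20 to 120 N. Pads are 22 mm wide; open, the fingers measure 114 mm over their backs; the gripper's body (76 mm by 85 mm) begins 54 mm behind the grasp point. The pads swing forward as they close: fully open they stand 13 mm farther back than shut.
Start: joints at [1.261, 0.314, -0.047, 1.21, 0, 1.571], TCP at [0.183, 0.571, 0.248] pointing down, gripper open.
Joint ranges: [-2.67, 2.67], [-0.69, 1.73], [-1.03, 1.25], [-2.08, 2.16], [-1.42, 1.45], [-3.14, 3.14]. Speed limits (rad/s): [2.39, 2.39, 3.01, 3.14, 3.14, 3.14].

INTERFACE

Orientations are given as a unit quaternion [x, y, z, w].
In Python, from plant import monitor, optics, r gives the robot as it stands. The module is installed in compiled form; this text tells all that it offers.
- The arm moves only by the tool step_arm, never from a script. Its argument "rows" is a list of rows, each an object of numbers: "x", "y", "z": the shift along the tool's x, y, z in m; "rx", "ry", "rz": the turn, a rotation vector about the tool's x, y, z in rad. In form: [{"x": .., "y": .., "z": .., "rx": .., "ry": .., "rz": ..}, ...]. A call has 1 to 20 rows; each row shifts and turns the pose as measured when the row begins, along the tool's axes as they then stand; what a row does not reach is not made up. A row lasts 1/10 s, in which the tool goes at most 50 mm and 8.59 degrees, less where a joint would pass 70% of its speed; a pose out of reach is approached as far as the arm can. A call with a gripper value outside its range is refused whole. "fingers" is the finger opening in m, from 0 to 0.0854, set as the call begins (left out, the last holds). The fingers move at their own pace and stop on an object; "grip_force" is the grip in N (left out, the last holds). Time passes only in rows, so rows that do not move let the fingers close. It gives the time, the measured TCP pose, the force and the opening at its end, in the units of the state.
- monitor.sense(): the state, without advancing time (a new reading comes with each control period).
- optics.camera(name): name is "side" or "top"; returns a dict with "img" (480x640x3 uint8, red, green, blue), "intrinsics" (3x3 intrinsics, pixels), "T" (4x4, takes a point from camera to world coordinates). Camera axes: x right, y up, looking along -z (the intrinsics and any distortion apply to the point x, -y, -z); pixel columns grow to the right and rows downward; lengths in m; the calibration is good to about 2 mm. A picture is of the moment at which its call begins. There is no depth.
- r.hand_in(): hands the job in, once; it reports no verdict.
Trained networks look in a picture, given as the dict that the camera call returned (one of the last four; its "shot" number tells which), for a name from the list of things; names that differ only in an ending like _2 or _b are one class to them, and where a whole thing is asked for, a point or a joint stands for the part that bears it (a point fixed in the world has none). Each returns a list of dicts, best first, with "confidence" (0 to 1); they miss things now and then, are a little off and sometimes report something else, mostly with a low value. They report only what shows in the picture. A call takes as long as a camera call. They do not tell look-alikes from the thing itself.
- optics.boxes_of(thing, picture): "uv" ([column, row] in pixels, amid what is visible of it).
- optics.outline_of(thing, picture): "mask" (480x640 bool, what is visible of it) and "uv" ([column, row] in pixels, amid what is visible of it).
The state is a dict: "t": time; "joint_positions": joint angles; "joint_velocities": joint speeds; "joint_efforts": joint torques, N m; "tcp_pos": TCP position; "ee_rot": TCP orientation; "force": force on the tool from outside, world axes, zero at the start; "torque": the same for the moment, N m; "finger_gap": finger opening in m.
Only numpy, scipy, OpenCV 4.12 (cv2) and the standard library are available. Lean on these libraries where they do the work, as an engineer would, in place of code of your own. Each camera call takes 0.05 s, during which the arm holds its last target. There are 200 camera calls.

TASK

Pack the wooden presentation box for a customer: take the stack of copper tins apart and stand each tin in the nest cut to its own shape (round, square, long), right down in the recess, and when all three are in, shut the lid fully. The tins hold delicate sweets, so keep them upright all the time, and do not disturb the biscuit jar.

Things in the scene. Friction and masses are not known exactly. Their poses are not given: they have to be found in the camera images.
- tin_round: Round copper tin with a brass slip lid, diameter 54 mm, 40 mm high, 90 to 180 g, closed, rigid. Origin: centre of its underside; z up. At the start it stands on the long tin, on one half of it, beside the square tin.
- tin_square: Square copper tin with a brass slip lid, 46 x 46 mm, 48 mm high, 100 to 200 g, closed, rigid. Origin: centre of its underside; x and y along its sides, z up. At the start it stands on the other half of the long tin; its centre is about 60 mm from that of the round tin, its sides nearly parallel to the long tin's.
- tin_long: Oblong copper tin with a brass slip lid, lying flat on the counter, 116 mm (x) by 54 mm (y), 38 mm high, 180 to 360 g, closed, rigid; the other two tins stand on it at the start, side by side along its length. Origin: centre of its underside; x along its length, z up.
- nest_round: Cream nest for the round tin, fixed in the box: pad 140 (x) by 104 (y) by 14 mm thick, in its middle a round recess, diameter 66 mm, 11 mm deep, dark felt floor. Origin: centre of the pad's underside, so the recess floor is at z = 3 mm, the pad's top at z = 14 mm; x is the box's depth, towards the hinge. The three nests lie side by side, 105 mm apart, along the box's length in any order.
- nest_square: Cream nest for the square tin: same pad and same frame, with a square recess 58 x 58 mm, sides along x and y, 11 mm deep, in its middle.
- nest_long: Cream nest for the long tin: same pad and same frame, with an oblong recess 128 mm (x) by 66 mm (y), 11 mm deep, in its middle: the long tin lies with its length along x, either way round.
- box: Wooden presentation box, fixed, open at the start; outside 156 mm (x) by 330 mm (y) by 68 mm high, walls and floor 6 mm, holding the three nests on its floor. Origin: centre of its underside; x points across its depth to the hinge side (away from the robot), y along its length. The lid's hinge line lies along y at x = +78 mm, z = 68.5 mm of this frame.
- lid (a joint): Hinge angle of the box's lid in rad: 0 fully shut (flat on the rim), 1.57 upright, at most 1.9 (leaning back); it starts at 1.6 to 1.85. The lid is a board 156 x 330 x 8 mm, 0.26 kg, with a stiff hinge that stays where it is left; pushing its free edge takes about 1 to 3.5 N. It swings towards the robot as it shuts.
- lid_edge (a point): Middle of the lid's free edge (away from the hinge; a small brass tab sticks out 10 mm there), on the lid's outer face: 156 mm from the hinge line, 8 mm above the lid's underside. With the lid open it is the top of the upright board; shut, it is over the box's robot-side wall at z = 76.5 mm.
- jar: Glass biscuit jar with a glass stopper, diameter 100 mm, 162 mm high, 0.8 kg, standing loose on the counter beyond the work. Not to be moved. Origin: centre of its underside.
Things that resemble listed ones, but are neither listed nor needed, are in the scene too. What is shaped like the tin_round but grey or purple is not meant. Leave any white look-alike of the tin_square alone.

How it is judged:
On the way:
1. all three tins stand in their own nests, the lid still open (horizontal distance between tin_round and nest_round below 0.012 m and z of tin_round in the frame of nest_round below 0.008 m and angle between each of tin_round, tin_square, tin_long's own z axis and vertical below 0.1 rad and horizontal distance between tin_square and nest_square below 0.012 m and z of tin_square in the frame of nest_square below 0.008 m and horizontal distance between tin_long and nest_long below 0.012 m and z of tin_long in the frame of nest_long below 0.008 m and value of joint lid above 0.6 rad), for 0.2 s.
At the end, for the whole second after the job is handed in: Each tin stands at rest in the recess of its own nest (centre within 12 mm of the nest's centre, underside no more than 5 mm above the recess floor, upright within 0.1 rad) and the lid is shut (hinge below 0.05 rad) (horizontal distance between tin_round and nest_round below 0.012 m and z of tin_round in the frame of nest_round below 0.008 m and angle between each of tin_round, tin_square, tin_long's own z axis and vertical below 0.1 rad and horizontal distance between tin_square and nest_square below 0.012 m and z of tin_square in the frame of nest_square below 0.008 m and horizontal distance between tin_long and nest_long below 0.012 m and z of tin_long in the frame of nest_long below 0.008 m and value of joint lid below 0.05 rad and linear speed of each of tin_round, tin_square, tin_long below 0.02 m/s); the robot touches nothing.
It fails at once if a tin was tipped more than 0.6 rad from upright (angle between any of tin_round, tin_square, tin_long's own z axis and vertical above 0.6 rad).
It fails at once if the biscuit jar was moved more than 30 mm or tipped (distance of jar from where it was at the start of the episode above 0.03 m or angle between jar's own z axis and vertical above 0.3 rad).
It also fails if it takes over 120 s, if anything falls off the work surface, if the arm or the gripper's body presses on something with over 40 N, if the wrist force passes 120 N, or if a joint passes its speed limit or range.

## Working session

There is one attempt and no reset: what is moved stays moved. The work goes in short steps, Python scripts to look and compute and a tool call to move; the robot and the scene stay as the last step left them, time stands still between calls to the robot, and variables do not carry over. Pictures are saved under pics/ and viewed, about 12 in all and at most 16, crops included, and the job is handed in when it is done.

Besides the shell and the picture viewer there is one more tool, called after "Request:" as name(argument=value, ...), one argument or row to a line, values as JSON. step_arm: Moves the arm, as the interface text tells. Its arguments: {"type":"object","properties":{"rows":{"type":"array"},"fingers":{"type":"number"},"grip_force":{"type":"number"}},"required":["rows"]}

```bash
mkdir -p pics; cat > h.py <<'E'
import numpy as np, cv2
from plant import monitor, optics, r
def save(c,n,crop=None,s=1):
    im=c["img"][:,:,::-1]
    if crop: x0,y0,x1,y1=crop; im=im[y0:y1,x0:x1]
    cv2.imwrite("pics/"+n,cv2.resize(im,None,fx=s,fy=s,interpolation=cv2.INTER_CUBIC))
def ray(c,uv):
    K=np.array(c["intrinsics"]);T=np.array(c["T"])
    p=np.linalg.inv(K)@[uv[0],uv[1],1]; d=T[:3,:3]@[p[0],-p[1],-p[2]]
    return T[:3,3],d
def at(c,uv,z):
    o,d=ray(c,uv); return o+d*(z-o[2])/d[2]
def proj(c,P):
    K=np.array(c["intrinsics"]);T=np.array(c["T"])
    p=T[:3,:3].T@(np.array(P)-T[:3,3]); q=K@[p[0],-p[1],-p[2]]; return q[:2]/q[2]
E
python3 - <<'E'
from h import *
s=monitor.sense();print({k:np.round(v,3) for k,v in s.items()})
for n in("top","side"):
    c=optics.camera(n);save(c,n+"0.png");print(n,{k:(v if k!='img' else 0) for k,v in c.items()})
    for t in["tin_round","tin_square","tin_long","nest_round","nest_square","nest_long","box","lid","lid_edge","jar"]:
        print(t,[(np.round(d["uv"]).tolist(),round(d["confidence"],2)) for d in optics.boxes_of(t,c)])
E
```

```text
{'t': np.float64(0.0), 'joint_positions': array([ 1.261,  0.314, -0.048,  1.21 ,  0.   ,  1.571]), 'joint_velocities': array([ 0.   , -0.   ,  0.001,  0.001, -0.   , -0.   ]), 'joint_efforts': array([ 1.0000e-03, -5.3959e+01,  3.3975e+01,  1.9000e-02, -0.0000e+00,
        0.0000e+00]), 'tcp_pos': array([0.183, 0.571, 0.247]), 'ee_rot': array([ 0.154,  0.988, -0.001, -0.   ]), 'force': array([-0.545, -0.022, -0.15 ]), 'torque': array([-0.045,  0.017,  0.012]), 'finger_gap': np.float64(0.085)}
top {'img': 0, 'intrinsics': array([[589.35706917,   0.        , 316.91862264],
       [  0.        , 589.35706917, 242.50101047],
       [  0.        ,   0.        ,   1.        ]]), 'T': array([[ 0.02195191,  0.9907651 , -0.13380074,  0.42471769],
       [-0.99973557,  0.02267074,  0.00385106,  0.00193481],
       [ 0.00684886,  0.13368082,  0.99100077,  1.09671833],
       [ 0.        ,  0.        ,  0.        ,  1.        ]]), 'shot': 1}
tin_round [([161.0, 318.0], 0.97), ([194.0, 354.0], 0.77), ([209.0, 295.0], 0.63)]
tin_square [([286.0, 289.0], 0.82), ([227.0, 267.0], 0.78)]
tin_long [([22
[... 472 characters left out ...]
-0.41133336,  0.28666521],
       [-0.51134478, -0.53036757,  0.67619284,  0.46774927],
       [-0.01257255,  0.79137464,  0.61120218,  0.52109322],
       [ 0.        ,  0.        ,  0.        ,  1.        ]]), 'shot': 2}
tin_round [([310.0, 459.0], 0.83), ([382.0, 451.0], 0.82), ([321.0, 370.0], 0.7)]
tin_square [([354.0, 316.0], 0.84), ([292.0, 339.0], 0.67)]
tin_long [([309.0, 400.0], 0.87)]
nest_round [([374.0, 247.0], 0.93)]
nest_square [([394.0, 227.0], 0.67), ([291.0, 336.0], 0.57)]
nest_long [([418.0, 202.0], 0.96), ([319.0, 373.0], 0.25)]
box [([364.0, 185.0], 0.67), ([312.0, 398.0], 0.27)]
lid [([346.0, 156.0], 0.8), ([230.0, 217.0], 0.61)]
lid_edge []
jar [([231.0, 216.0], 0.64)]
```

View pics/top0.png

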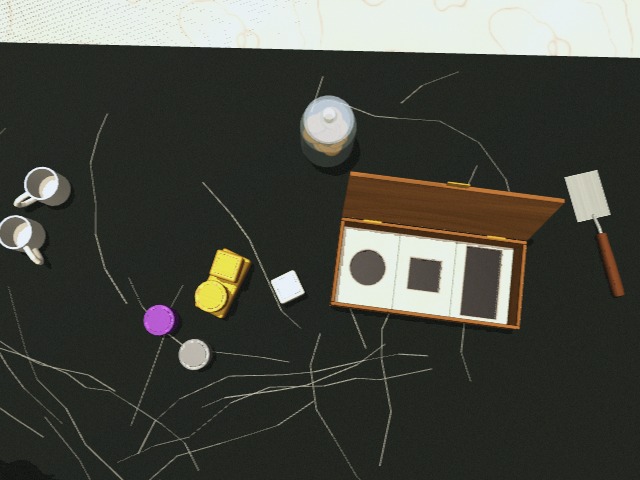

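View pics/side0.png

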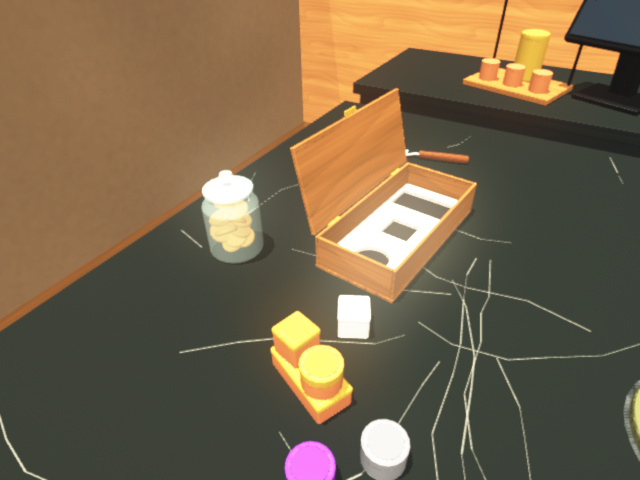

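The stack is at top-view (220,283): round tin at (210,296), square at (228,265). The purple (160,320) and grey (194,354) rounds and the white cube (287,288) are decoys. In the side view the stack is at (312,370). The nests, left to right in the top view, are round (368,267), square (425,275) and long (481,283). Next I'll fit models to these.

```bash
cat >> h.py <<'E'
from scipy.optimize import minimize
def prism(kind,x,y,yaw,z0,z1,dims):
    if kind=="r": a=np.linspace(0,2*np.pi,40,endpoint=False);q=dims[0]/2*np.c_[np.cos(a),np.sin(a)]
    else: q=np.array([[1,1],[-1,1],[-1,-1],[1,-1]])*np.array(dims)/2
    R=np.array([[np.cos(yaw),-np.sin(yaw)],[np.sin(yaw),np.cos(yaw)]]);q=q@R.T+[x,y]
    return [np.c_[q,np.full(len(q),z)] for z in (z0,z1)]
S=4
def fill(c,P,hull=True):
    uv=np.array([proj(c,p) for p in P],np.float32)
    if hull: uv=cv2.convexHull(uv)[:,0]
    m=np.zeros((480*S,640*S),np.uint8);cv2.fillPoly(m,[np.round((uv+.5)*S-.5).astype(np.int32)],1);return m
def iou(a,b): return (a&b).sum()/max(1,(a|b).sum())
def up(m): return cv2.resize(m.astype(np.uint8),None,fx=S,fy=S,interpolation=cv2.INTER_NEAREST)
def fit(f,p0,step):
    p0=np.array(p0,float);sx=np.vstack([p0]+[p0+np.eye(len(p0))[i]*step[i] for i in range(len(p0))])
    r_=minimize(lambda p:1-f(p),p0,method="Nelder-Mead",options=dict(initial_simplex=sx,maxfev=250,xatol=1e-4,fatol=1e-4))
    return r_.x,1-r_.fun
def recess(c,p,which=("r","s","l"),order=None):
    x,y,yaw=p;m=np.zeros((480*S,640*S),np.uint8)
    for k,off in zip("rsl",(0.105,0,-0.105)):
        if k not in which: continue
        cx,cy=x-off*np.sin(yaw),y+off*np.cos(yaw)
        d={"r":(.066,),"s":(.058,.058),"l":(.128,.066)}[k]
        lo,hi=prism("r" if k=="r" else "b",cx,cy,yaw,.009,.020,d)
        m|=fill(c,lo)&fill(c,hi)
    return m
E
cat > m1.py <<'E'
from h import *
cs={n:optics.camera(n) for n in("top","side")}
c=cs["top"];ov={n:cs[n]["img"].copy() for n in cs}
def draw(n,m):
    cn,_=cv2.findContours(cv2.resize(m,(640,480),interpolation=cv2.INTER_AREA),cv2.RETR_EXTERNAL,cv2.CHAIN_APPROX_NONE);cv2.drawContours(ov[n],cn,-1,(0,255,0),1)
def mask(t,n,uv):
    ds=[d for d in optics.outline_of(t,cs[n]) if np.hypot(*(np.array(d["uv"])-uv))<20]
    return up(ds[0]["mask"]) if ds else None
for t,k,z0,z1,d,uvs in[("tin_round","r",.038,.078,(.054,),((210,296),(321,372))),("tin_square","b",.038,.086,(.046,.046),((228,265),(295,340))),("tin_long","b",0,.038,(.116,.054),((222,283),(309,400)))]:
    for n,uv in zip(("top","side"),uvs):
        M=mask(t,n,uv)
        if M is None: print(t,n,"none");continue
        g=at(cs[n],uv,z1)
        if k=="r": f=lambda p:iou(fill(cs[n],np.vstack(prism(k,p[0],p[1],0,z0,z1,d))),M);p0=g[:2];st=[.008,.008]
        else: f=lambda p:iou(fill(cs[n],np.vstack(prism(k,p[0],p[1],p[2],z0,z1,d))),M);p0=[g[0],g[1],1.1 if t=="tin_long" else 1.1-np.pi/2];st=[.008,.008,.15]
        p,s=fit(f,p0,st);print(t,n,np.round(p,4),round(s,3),"area",M.sum()//16)
        draw(n,fill(cs[n],np.vstack(prism(k,p[0],p[1],p[2] if k!="r" else 0,z0,z1,d))))
for n,reg in(("top",[(335,224),(528,246),(521,330),(328,305)]),):
    g=cs[n]["img"].max(2);R=np.zeros((480,640),np.uint8)
    cr=np.array([[346,232],[515,249],[508,318],[340,300]],np.int32);cv2.fillPoly(R,[cr],1)
    M=up(((g<130)&(R>0)))
    M=cv2.morphologyEx(M,cv2.MORPH_OPEN,np.ones((25,25)))
    q=at(c,(424,275),.009)
    p,s=fit(lambda p:iou(recess(c,p),M),[q[0],q[1],-.1],[.008,.008,.08]);print("box",np.round(p,4),s)
    draw(n,recess(c,p));draw(n,fill(c,prism("b",*p,0,.068,(.156,.330))[1]))
    x,y,yaw=p
    for th in np.arange(1.5,1.95,.05):
        l=[x+.078*np.cos(yaw)-.156*np.cos(th)*np.cos(yaw),y+.078*np.sin(yaw)-.156*np.cos(th)*np.sin(yaw),.0685+.156*np.sin(th)]
        print(round(th,2),np.round(l,3),proj(cs["top"],l).round(),proj(cs["side"],l).round())
for d in optics.outline_of("jar",c)[:1]+optics.boxes_of("jar",cs["side"])[:1]: print("jar",d["uv"])
print(at(c,(324,133),.08),at(cs["side"],(231,216),.08))
a=cv2.resize(ov["top"][200:345,140:540],None,fx=2,fy=2);b=cv2.resize(ov["side"][290:440,230:430],None,fx=2,fy=2)
o=np.zeros((a.shape[0]+b.shape[0],800,3),np.uint8);o[:a.shape[0],:a.shape[1]]=a;o[a.shape[0]:,:b.shape[1]]=b
cv2.imwrite("pics/ov.png",o[:,:,::-1])
E
python3 m1.py
```

```text
tin_round top [0.4659 0.1812] 0.966 area 867
tin_round side [0.4625 0.1824] 0.955 area 2086
tin_square top [ 0.5184  0.1546 -0.289 ] 0.936 area 805
tin_square side [ 0.5171  0.1557 -0.3817] 0.825 area 1766
tin_long top [0.4854 0.1521 2.4093] 0.276 area 643
tin_long side [ 0.4899  0.1684 -0.4365] 0.377 area 1659
box [ 0.5163 -0.2009 -0.1037] 0.9612941984208719
1.5 [ 0.583 -0.208  0.224] [455. 219.] [375. 116.]
1.55 [ 0.591 -0.209  0.224] [455. 214.] [371. 115.]
1.6 [ 0.598 -0.209  0.224] [456. 209.] [367. 114.]
1.65 [ 0.606 -0.21   0.224] [456. 204.] [364. 114.]
1.7 [ 0.614 -0.211  0.223] [456. 199.] [360. 113.]
1.75 [ 0.622 -0.212  0.222] [457. 194.] [356. 113.]
1.8 [ 0.629 -0.213  0.22 ] [457. 190.] [352. 113.]
1.85 [ 0.637 -0.213  0.218] [457. 185.] [349. 113.]
1.9 [ 0.644 -0.214  0.216] [457. 181.] [345. 113.]
jar [322.7, 130.1]
jar [231.9, 217.5]
[ 0.75953948 -0.01032703  0.08      ] [ 0.75642598 -0.0048988   0.08      ]
```

View pics/ov.png

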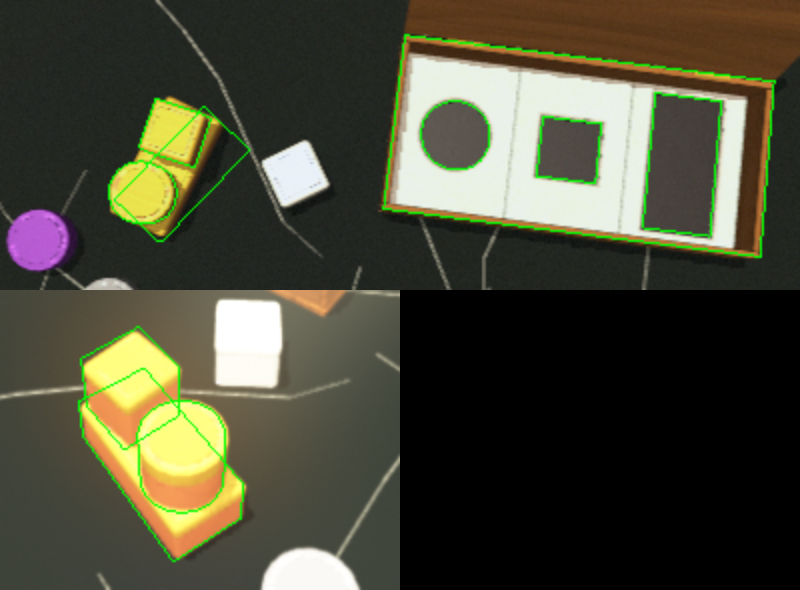

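The box fit is tight: centre (0.516,-0.201), yaw -0.104, and the overlay lies on the rim and recesses. The round tin is at (0.464,0.181). The square tin is at (0.518,0.155) with yaw about -0.32. The long tin's fit is bad because it is occluded, so I'll measure it again later. I'll move above the round tin.

Request:
step_arm(
  rows=[
    {"x": -0.032, "y": -0.024, "z": 0.007},
    {"x": -0.032, "y": -0.024, "z": 0.007},
    {"x": -0.032, "y": -0.024, "z": 0.007},
    {"x": -0.032, "y": -0.024, "z": 0.007},
    {"x": -0.032, "y": -0.024, "z": 0.007},
    {"x": -0.032, "y": -0.024, "z": 0.007},
    {"x": -0.032, "y": -0.024, "z": 0.007},
    {"x": -0.032, "y": -0.024, "z": 0.007},
    {"x": -0.032, "y": -0.024, "z": 0.007},
    {"x": -0.032, "y": -0.024, "z": 0.007},
    {"x": -0.032, "y": -0.024, "z": 0.007},
    {"x": -0.032, "y": -0.024, "z": 0.007},
    {},
  ],
  fingers=0.085,
  grip_force=40,
)

```text
schema error: expected keys x, y, z, rx, ry, rz
```

```bash
cat > go.py <<'E'
import sys
from h import *
from scipy.spatial.transform import Rotation as Ro
# go.py x y z phi : total tool-frame shift, and turn (phi = world direction of tool y)
x,y,z,phi=map(float,sys.argv[1:5]);s=monitor.sense()
R=Ro.from_quat(s["ee_rot"]).as_matrix();d=np.array([x,y,z])-s["tcp_pos"]
T=np.c_[[-np.sin(phi),np.cos(phi),0],[np.cos(phi),np.sin(phi),0],[0,0,-1]]
print("t",s["t"],"tcp",np.round(s["tcp_pos"],4),"phi",round(np.arctan2(R[1,1],R[0,1]),3),"F",np.round(s["force"],1),"gap",round(s["finger_gap"],4))
print("tool shift",np.round(R.T@d,4),"turn",np.round(Ro.from_matrix(R.T@T).as_rotvec(),4))
E
python3 go.py 0.4645 0.1815 0.073 1.262
```

```text
t 1.6 tcp [0.1829 0.5715 0.2483] phi 1.261 F [0.  0.6 0.1] gap 0.0857
tool shift [-0.3871 -0.2855  0.1753] turn [ 0.     0.    -0.001]
```

Request:
step_arm(
  rows=[
    {"x": -0.032, "y": -0.024, "z": 0.007, "rx": 0, "ry": 0, "rz": 0},
    {"x": -0.032, "y": -0.024, "z": 0.007, "rx": 0, "ry": 0, "rz": 0},
    {"x": -0.032, "y": -0.024, "z": 0.007, "rx": 0, "ry": 0, "rz": 0},
    {"x": -0.032, "y": -0.024, "z": 0.007, "rx": 0, "ry": 0, "rz": 0},
    {"x": -0.032, "y": -0.024, "z": 0.007, "rx": 0, "ry": 0, "rz": 0},
    {"x": -0.032, "y": -0.024, "z": 0.007, "rx": 0, "ry": 0, "rz": 0},
    {"x": -0.032, "y": -0.024, "z": 0.007, "rx": 0, "ry": 0, "rz": 0},
    {"x": -0.032, "y": -0.024, "z": 0.007, "rx": 0, "ry": 0, "rz": 0},
    {"x": -0.032, "y": -0.024, "z": 0.007, "rx": 0, "ry": 0, "rz": 0},
    {"x": -0.032, "y": -0.024, "z": 0.007, "rx": 0, "ry": 0, "rz": 0},
    {"x": -0.032, "y": -0.024, "z": 0.007, "rx": 0, "ry": 0, "rz": 0},
    {"x": -0.032, "y": -0.024, "z": 0.007, "rx": 0, "ry": 0, "rz": 0},
    {"x": 0, "y": 0, "z": 0, "rx": 0, "ry": 0, "rz": 0},
  ],
  fingers=0.085,
  grip_force=40,
)

```text
t: 2.9
tcp_pos: [0.4725, 0.1693, 0.1618]
ee_rot: [0.152, 0.988, 0.004, 0.003]
force: [-0.3, 0.4, -0.1]
finger_gap: 0.085
```

```bash
python3 go.py 0.4645 0.1815 0.073 1.262
```

```text
t 2.9 tcp [0.4725 0.1693 0.1618] phi 1.266 F [-0.3  0.4 -0.1] gap 0.085
tool shift [0.0117 0.0085 0.0888] turn [0.008  0.004  0.0039]
```

Request:
step_arm(
  rows=[
    {"x": 0.012, "y": 0.008, "z": 0, "rx": 0.008, "ry": 0.004, "rz": 0},
    {"x": 0, "y": 0, "z": 0.02, "rx": 0, "ry": 0, "rz": 0},
    {"x": 0, "y": 0, "z": 0.02, "rx": 0, "ry": 0, "rz": 0},
    {"x": 0, "y": 0, "z": 0.015, "rx": 0, "ry": 0, "rz": 0},
    {"x": 0, "y": 0, "z": 0, "rx": 0, "ry": 0, "rz": 0},
  ],
)

```text
t: 3.4
tcp_pos: [0.4603, 0.1865, 0.1068]
ee_rot: [0.151, 0.989, 0.001, -0.001]
force: [0.0, -0.0, 0.3]
finger_gap: 0.0853
```

```bash
python3 go.py 0.4645 0.1815 0.073 1.262; python3 - <<'E'
from h import *
ims=[]
for n,(x0,y0) in(("top",(130,210)),("side",(220,260))):
    c=optics.camera(n);ims.append(cv2.resize(c["img"][y0:y0+170,x0:x0+200],None,fx=2,fy=2))
cv2.imwrite("pics/a.png",np.hstack(ims)[:,:,::-1])
E
```

```text
t 3.4 tcp [0.4603 0.1865 0.1068] phi 1.268 F [ 0.  -0.   0.3] gap 0.0853
tool shift [-0.0056 -0.0036  0.0338] turn [ 0.0022 -0.0014  0.0059]
```

View pics/a.png

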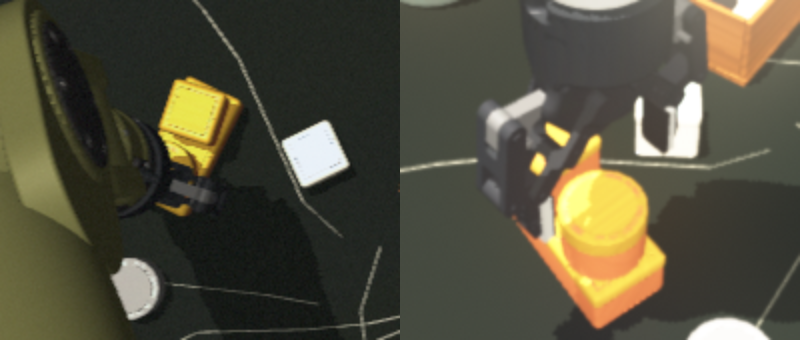

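The top view shows the hand over the round tin at (180,180), and the side view shows it straddling the round tin at (600,220). I'll correct the offset and descend.

Request:
step_arm(
  rows=[
    {"x": -0.0055, "y": -0.0035, "z": 0, "rx": 0, "ry": 0, "rz": 0},
    {"x": 0, "y": 0, "z": 0, "rx": 0, "ry": 0, "rz": 0},
    {"x": 0, "y": 0, "z": 0, "rx": 0, "ry": 0, "rz": 0},
  ],
)

```text
t: 3.8
tcp_pos: [0.4674, 0.1833, 0.1113]
ee_rot: [0.15, 0.989, 0.003, 0.002]
force: [0.1, 0.5, 0.3]
finger_gap: 0.0854
```

```bash
python3 go.py 0.4645 0.1815 0.073 1.262
```

```text
t 3.8 tcp [0.4674 0.1833 0.1113] phi 1.27 F [0.1 0.5 0.3] gap 0.0854
tool shift [ 0.0023 -0.0028  0.0383] turn [0.0064 0.0038 0.0078]
```

```bash
python3 - <<'E'
from h import *
for i in range(6):
    s=monitor.sense();print(s["t"],np.round(s["tcp_pos"],4),np.round(s["joint_positions"],4));
    if i%2: optics.camera("top")
E
```

```text
3.8 [0.4674 0.1833 0.1113] [ 0.3722  0.2271 -0.4927  0.844   0.0026  0.6732]
3.8 [0.4674 0.1833 0.1113] [ 0.3722  0.2271 -0.4927  0.844   0.0026  0.6732]
3.85 [0.4675 0.1833 0.1114] [ 0.3721  0.2271 -0.4926  0.8438  0.0025  0.6732]
3.85 [0.4675 0.1833 0.1114] [ 0.3721  0.2271 -0.4926  0.8438  0.0025  0.6732]
3.9 [0.4673 0.1832 0.1112] [ 0.3721  0.2272 -0.4929  0.8437  0.0025  0.6732]
3.9 [0.4673 0.1832 0.1112] [ 0.3721  0.2272 -0.4929  0.8437  0.0025  0.6732]
```

Request:
step_arm(
  rows=[
    {"x": 0.002, "y": -0.002, "z": 0.012, "rx": 0.006, "ry": 0.004, "rz": 0.006},
    {"x": 0, "y": 0, "z": 0.012, "rx": 0, "ry": 0, "rz": 0},
    {"x": 0, "y": 0, "z": 0.008, "rx": 0, "ry": 0, "rz": 0},
    {"x": 0, "y": 0, "z": 0.004, "rx": 0, "ry": 0, "rz": 0},
    {"x": 0, "y": 0, "z": 0, "rx": 0, "ry": 0, "rz": 0},
  ],
)

```text
t: 4.45
tcp_pos: [0.4635, 0.1811, 0.0707]
ee_rot: [0.154, 0.988, -0.001, -0.001]
force: [-0.3, 0.0, 0.2]
finger_gap: 0.0851
```

```bash
python3 go.py 0.4645 0.1815 0.073 1.262
```

```text
t 4.45 tcp [0.4635 0.1811 0.0707] phi 1.262 F [-0.3  0.   0.2] gap 0.0851
tool shift [-0.0008  0.0007 -0.0023] turn [-0.0018 -0.0025  0.0004]
```

Good. I'll close on it.

Request:
step_arm(
  rows=[
    {"x": 0, "y": 0, "z": -0.002, "rx": 0, "ry": 0, "rz": 0},
    {"x": 0, "y": 0, "z": 0, "rx": 0, "ry": 0, "rz": 0},
    {"x": 0, "y": 0, "z": 0, "rx": 0, "ry": 0, "rz": 0},
    {"x": 0, "y": 0, "z": 0, "rx": 0, "ry": 0, "rz": 0},
    {"x": 0, "y": 0, "z": 0, "rx": 0, "ry": 0, "rz": 0},
    {"x": 0, "y": 0, "z": 0, "rx": 0, "ry": 0, "rz": 0},
    {"x": 0, "y": 0, "z": 0, "rx": 0, "ry": 0, "rz": 0},
    {"x": 0, "y": 0, "z": 0, "rx": 0, "ry": 0, "rz": 0},
  ],
  fingers=0.045,
  grip_force=40,
)

```text
t: 5.25
tcp_pos: [0.4637, 0.1812, 0.0733]
ee_rot: [0.154, 0.988, -0.001, -0.001]
force: [-0.1, -0.0, -1.5]
finger_gap: 0.0528
```

```bash
python3 go.py 0.4645 0.1815 0.17 1.262
```

```text
t 5.25 tcp [0.4637 0.1812 0.0733] phi 1.262 F [-0.1 -0.  -1.5] gap 0.0528
tool shift [-0.0005  0.0004 -0.0967] turn [-0.0016 -0.0022  0.0005]
```

Request:
step_arm(
  rows=[
    {"x": 0, "y": 0, "z": -0.006, "rx": 0, "ry": 0, "rz": 0},
    {"x": 0, "y": 0, "z": -0.012, "rx": 0, "ry": 0, "rz": 0},
    {"x": 0, "y": 0, "z": -0.018, "rx": 0, "ry": 0, "rz": 0},
    {"x": 0, "y": 0, "z": -0.018, "rx": 0, "ry": 0, "rz": 0},
    {"x": 0, "y": 0, "z": -0.018, "rx": 0, "ry": 0, "rz": 0},
    {"x": 0, "y": 0, "z": -0.014, "rx": 0, "ry": 0, "rz": 0},
    {"x": 0, "y": 0, "z": -0.006, "rx": 0, "ry": 0, "rz": 0},
    {"x": 0, "y": 0, "z": 0, "rx": 0, "ry": 0, "rz": 0},
  ],
)

```text
t: 6.05
tcp_pos: [0.4642, 0.1814, 0.1743]
ee_rot: [0.154, 0.988, -0.0, -0.0]
force: [-0.7, 0.4, -1.4]
finger_gap: 0.0528
```

```bash
python3 go.py 0.5272 -0.0965 0.17 1.467
```

```text
t 6.05 tcp [0.4642 0.1814 0.1743] phi 1.262 F [-0.7  0.4 -1.4] gap 0.0528
tool shift [-0.1443 -0.2456  0.0043] turn [-1.000e-04 -4.000e-04 -2.045e-01]
```

Request:
step_arm(
  rows=[
    {"x": -0.008, "y": -0.013, "z": 0, "rx": 0, "ry": 0, "rz": 0},
    {"x": -0.013, "y": -0.022, "z": 0, "rx": 0, "ry": 0, "rz": 0},
    {"x": -0.013, "y": -0.022, "z": 0, "rx": 0, "ry": 0, "rz": 0},
    {"x": -0.013, "y": -0.022, "z": 0, "rx": 0, "ry": 0, "rz": 0},
    {"x": -0.013, "y": -0.022, "z": 0, "rx": 0, "ry": 0, "rz": 0},
    {"x": -0.013, "y": -0.022, "z": 0, "rx": 0, "ry": 0, "rz": 0},
    {"x": -0.013, "y": -0.022, "z": 0, "rx": 0, "ry": 0, "rz": 0},
    {"x": -0.013, "y": -0.022, "z": 0, "rx": 0, "ry": 0, "rz": 0},
    {"x": -0.013, "y": -0.022, "z": 0, "rx": 0, "ry": 0, "rz": 0},
    {"x": -0.013, "y": -0.022, "z": 0, "rx": 0, "ry": 0, "rz": 0},
    {"x": -0.008, "y": -0.014, "z": 0, "rx": 0, "ry": 0, "rz": 0},
    {"x": -0.004, "y": -0.006, "z": 0, "rx": 0, "ry": 0, "rz": 0},
    {"x": 0, "y": 0, "z": 0, "rx": 0, "ry": 0, "rz": -0.06},
    {"x": 0, "y": 0, "z": 0, "rx": 0, "ry": 0, "rz": -0.08},
    {"x": 0, "y": 0, "z": 0, "rx": 0, "ry": 0, "rz": -0.06},
    {"x": 0, "y": 0, "z": 0, "rx": 0, "ry": 0, "rz": 0},
  ],
)

```text
t: 7.65
tcp_pos: [0.5213, -0.0891, 0.1653]
ee_rot: [0.049, 0.999, 0.001, -0.007]
force: [0.3, -0.5, -2.2]
finger_gap: 0.0528
```

```bash
python3 go.py 0.5272 -0.0965 0.11 1.467
```

```text
t 7.65 tcp [ 0.5213 -0.0891  0.1653] phi 1.472 F [ 0.3 -0.5 -2.2] gap 0.0528
tool shift [-0.0074 -0.0069  0.0552] turn [ 0.0011 -0.0139  0.0051]
```

Request:
step_arm(
  rows=[
    {"x": -0.006, "y": -0.006, "z": 0.01, "rx": 0, "ry": -0.013, "rz": 0.005},
    {"x": 0, "y": 0, "z": 0.018, "rx": 0, "ry": 0, "rz": 0},
    {"x": 0, "y": 0, "z": 0.016, "rx": 0, "ry": 0, "rz": 0},
    {"x": 0, "y": 0, "z": 0.008, "rx": 0, "ry": 0, "rz": 0},
    {"x": 0, "y": 0, "z": 0, "rx": 0, "ry": 0, "rz": 0},
    {"x": 0, "y": 0, "z": 0, "rx": 0, "ry": 0, "rz": 0},
  ],
)

```text
t: 8.25
tcp_pos: [0.5262, -0.0933, 0.1112]
ee_rot: [0.054, 0.999, 0.001, -0.001]
force: [0.4, -0.8, -0.9]
finger_gap: 0.0527
```

```bash
python3 go.py 0.5272 -0.0965 0.06 1.467
```

```text
t 8.25 tcp [ 0.5262 -0.0933  0.1112] phi 1.462 F [ 0.4 -0.8 -0.9] gap 0.0527
tool shift [-0.0015 -0.0031  0.0512] turn [ 0.0022 -0.0015 -0.005 ]
```

Request:
step_arm(
  rows=[
    {"x": -0.0015, "y": -0.003, "z": 0.01, "rx": 0.002, "ry": -0.001, "rz": -0.005},
    {"x": 0, "y": 0, "z": 0.014, "rx": 0, "ry": 0, "rz": 0},
    {"x": 0, "y": 0, "z": 0.014, "rx": 0, "ry": 0, "rz": 0},
    {"x": 0, "y": 0, "z": 0.008, "rx": 0, "ry": 0, "rz": 0},
    {"x": 0, "y": 0, "z": 0, "rx": 0, "ry": 0, "rz": 0},
    {"x": 0, "y": 0, "z": 0, "rx": 0, "ry": 0, "rz": 0},
  ],
)

```text
t: 8.85
tcp_pos: [0.5304, -0.0975, 0.0654]
ee_rot: [0.052, 0.999, -0.001, 0.003]
force: [0.9, 0.2, -1.3]
finger_gap: 0.0528
```

```bash
python3 go.py 0.5272 -0.0965 0.044 1.467;python3 - <<'E'
from h import *
c=optics.camera("side");save(c,"b.png",(290,130,490,300),3)
E
```

```text
t 8.85 tcp [ 0.5304 -0.0975  0.0654] phi 1.467 F [ 0.9  0.2 -1.3] gap 0.0528
tool shift [0.0034 0.0007 0.0213] turn [-0.001   0.0054  0.0003]
```

View pics/b.png

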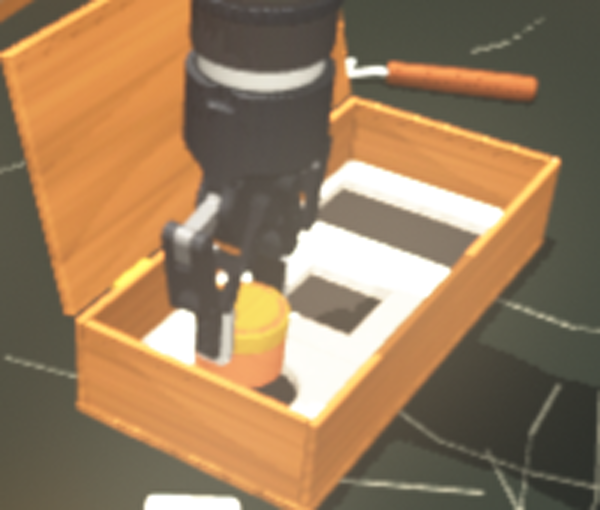

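The round tin (245,340) hangs upright over the round recess. I'll fix the small x offset and lower it.

Request:
step_arm(
  rows=[
    {"x": 0.003, "y": 0.0005, "z": 0.002, "rx": 0, "ry": 0.005, "rz": 0},
    {"x": 0, "y": 0, "z": 0.004, "rx": 0, "ry": 0, "rz": 0},
    {"x": 0, "y": 0, "z": 0.004, "rx": 0, "ry": 0, "rz": 0},
    {"x": 0, "y": 0, "z": 0.003, "rx": 0, "ry": 0, "rz": 0},
    {"x": 0, "y": 0, "z": 0, "rx": 0, "ry": 0, "rz": 0},
  ],
)

```text
t: 9.4
tcp_pos: [0.5285, -0.0969, 0.053]
ee_rot: [0.052, 0.999, -0.001, 0.001]
force: [-0.7, -1.0, -1.9]
finger_gap: 0.053
```

```bash
python3 go.py 0.5272 -0.0965 0.044 1.467
```

```text
t 9.4 tcp [ 0.5285 -0.0969  0.053 ] phi 1.467 F [-0.7 -1.  -1.9] gap 0.053
tool shift [0.0014 0.0003 0.009 ] turn [-0.0012  0.003   0.0003]
```

Request:
step_arm(
  rows=[
    {"x": 0.001, "y": 0, "z": 0.004, "rx": 0, "ry": 0.003, "rz": 0},
    {"x": 0, "y": 0, "z": 0.003, "rx": 0, "ry": 0, "rz": 0},
    {"x": 0, "y": 0, "z": 0.001, "rx": 0, "ry": 0, "rz": 0},
    {"x": 0, "y": 0, "z": 0, "rx": 0, "ry": 0, "rz": 0},
  ],
)

```text
t: 9.8
tcp_pos: [0.5274, -0.0968, 0.0441]
ee_rot: [0.052, 0.999, -0.001, -0.0]
force: [-0.7, 0.0, -2.0]
finger_gap: 0.0525
```

```bash
python3 go.py 0.5272 -0.0965 0.044 1.467
```

```text
t 9.8 tcp [ 0.5274 -0.0968  0.0441] phi 1.467 F [-0.7  0.  -2. ] gap 0.0525
tool shift [0.0003 0.0003 0.0001] turn [-0.0012 -0.0005  0.0003]
```

Request:
step_arm(
  rows=[
    {"x": 0, "y": 0, "z": 0.0015, "rx": 0, "ry": 0, "rz": 0},
    {"x": 0, "y": 0, "z": 0.0005, "rx": 0, "ry": 0, "rz": 0},
    {"x": 0, "y": 0, "z": 0, "rx": 0, "ry": 0, "rz": 0},
  ],
)

```text
t: 10.1
tcp_pos: [0.5279, -0.0969, 0.0443]
ee_rot: [0.052, 0.999, -0.001, 0.0]
force: [0.1, -0.2, -1.7]
finger_gap: 0.0528
```

Request:
step_arm(
  rows=[
    {"x": 0, "y": 0, "z": 0.003, "rx": 0, "ry": 0, "rz": 0},
    {"x": 0, "y": 0, "z": 0.002, "rx": 0, "ry": 0, "rz": 0},
  ],
)

```text
t: 10.3
tcp_pos: [0.5284, -0.0969, 0.0439]
ee_rot: [0.052, 0.999, -0.001, 0.001]
force: [-9.2, 1.6, 19.9]
finger_gap: 0.0528
```

It's on the floor at the expected height. I'll release and lift.

Request:
step_arm(
  rows=[
    {"x": 0, "y": 0, "z": -0.001, "rx": 0, "ry": 0, "rz": 0},
    {"x": 0, "y": 0, "z": 0, "rx": 0, "ry": 0, "rz": 0},
    {"x": 0, "y": 0, "z": 0, "rx": 0, "ry": 0, "rz": 0},
    {"x": 0, "y": 0, "z": 0, "rx": 0, "ry": 0, "rz": 0},
    {"x": 0, "y": 0, "z": -0.008, "rx": 0, "ry": 0, "rz": 0},
    {"x": 0, "y": 0, "z": -0.02, "rx": 0, "ry": 0, "rz": 0},
    {"x": 0, "y": 0, "z": -0.03, "rx": 0, "ry": 0, "rz": 0},
    {"x": 0, "y": 0, "z": -0.03, "rx": 0, "ry": 0, "rz": 0},
    {"x": 0, "y": 0, "z": -0.03, "rx": 0, "ry": 0, "rz": 0},
    {"x": 0, "y": 0, "z": -0.01, "rx": 0, "ry": 0, "rz": 0},
    {"x": 0, "y": 0, "z": 0, "rx": 0, "ry": 0, "rz": 0},
  ],
  fingers=0.066,
)

```text
t: 11.4
tcp_pos: [0.5275, -0.0966, 0.1783]
ee_rot: [0.052, 0.999, -0.001, 0.0]
force: [0.6, -0.7, -0.1]
finger_gap: 0.0662
```

```bash
python3 go.py 0.518 0.155 0.17 1.24
```

```text
t 11.4 tcp [ 0.5275 -0.0966  0.1783] phi 1.467 F [ 0.6 -0.7 -0.1] gap 0.0662
tool shift [0.0355 0.2493 0.0079] turn [-0.0013  0.0011  0.2274]
```

```bash
cat > m2.py <<'E'
from h import *
import sys
cs={n:optics.camera(n) for n in("top","side")}
ov={n:cs[n]["img"].copy() for n in cs}
items=dict(s=("tin_square","b",.038,.086,(.046,.046),(.5175,.155,-.33)),l=("tin_long","b",0,.038,(.116,.054),(.490,.168,-.45)))
for a in sys.argv[1]:
    t,k,z0,z1,d,p0=items[a];fs=[]
    for n in("top","side"):
        g=proj(cs[n],[p0[0],p0[1],(z0+z1)/2])
        for q in optics.outline_of(t,cs[n]):
            if np.hypot(*(np.array(q["uv"])-g))<35: fs.append((n,up(q["mask"])));break
    print(t,[f[0] for f in fs])
    for grp in ([fs[:1],fs[1:],fs] if len(fs)>1 else [fs]):
        p,s=fit(lambda p:np.mean([iou(fill(cs[n],np.vstack(prism(k,*p,z0,z1,d))),M) for n,M in grp]),p0,[.006,.006,.12]);print([g[0] for g in grp],np.round(p,4),round(s,3))
    for n,M in fs:
        cn,_=cv2.findContours(cv2.resize(fill(cs[n],np.vstack(prism(k,*p,z0,z1,d))),(640,480),interpolation=cv2.INTER_AREA),0,1);cv2.drawContours(ov[n],cn,-1,(0,255,0),1)
cv2.imwrite("pics/%s.png"%sys.argv[2],np.hstack([cv2.resize(ov["top"][210:410,170:420],None,fx=1.6,fy=1.6),cv2.resize(ov["side"][200:400,220:470],None,fx=1.6,fy=1.6)])[:,:,::-1])
E
python3 m2.py sl c
```

```text
tin_square ['top', 'side']
['top'] [ 0.5189  0.1554 -0.2536] 0.933
['side'] [ 0.5155  0.1565 -0.3976] 0.903
['top', 'side'] [ 0.5178  0.1554 -0.2556] 0.899
tin_long ['top', 'side']
['top'] [ 0.4915  0.167  -0.4418] 0.629
['side'] [ 0.4899  0.1681 -0.4501] 0.705
['top', 'side'] [ 0.4906  0.1668 -0.4519] 0.665
```

View pics/c.png

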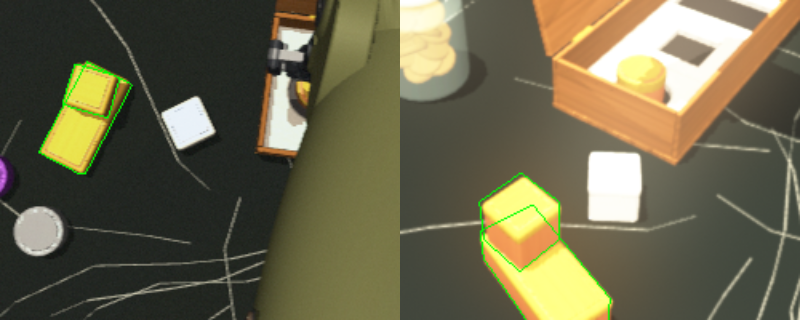

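The long tin is at (0.4906,0.167), yaw -0.45. The square tin is at (0.518,0.1555). The round tin sits down in its nest (side crop 640,78). I'll go to the square tin.

Request:
step_arm(
  rows=[
    {"x": 0.002, "y": 0.014, "z": 0, "rx": 0, "ry": 0, "rz": 0},
    {"x": 0.004, "y": 0.028, "z": 0, "rx": 0, "ry": 0, "rz": 0},
    {"x": 0.004, "y": 0.028, "z": 0, "rx": 0, "ry": 0, "rz": 0},
    {"x": 0.004, "y": 0.028, "z": 0, "rx": 0, "ry": 0, "rz": 0},
    {"x": 0.004, "y": 0.028, "z": 0, "rx": 0, "ry": 0, "rz": 0},
    {"x": 0.004, "y": 0.028, "z": 0, "rx": 0, "ry": 0, "rz": 0},
    {"x": 0.004, "y": 0.028, "z": 0, "rx": 0, "ry": 0, "rz": 0},
    {"x": 0.004, "y": 0.028, "z": 0, "rx": 0, "ry": 0, "rz": 0},
    {"x": 0.003, "y": 0.02, "z": 0, "rx": 0, "ry": 0, "rz": 0},
    {"x": 0.001, "y": 0.01, "z": 0, "rx": 0, "ry": 0, "rz": 0},
    {"x": 0, "y": 0, "z": 0, "rx": 0, "ry": 0, "rz": 0.08},
    {"x": 0, "y": 0, "z": 0, "rx": 0, "ry": 0, "rz": 0.08},
    {"x": 0, "y": 0, "z": 0, "rx": 0, "ry": 0, "rz": 0.04},
    {"x": 0, "y": 0, "z": 0, "rx": 0, "ry": 0, "rz": 0},
    {"x": 0, "y": 0, "z": 0, "rx": 0, "ry": 0, "rz": 0},
  ],
  fingers=0.085,
)

```text
t: 13.2
tcp_pos: [0.5069, 0.1641, 0.1657]
ee_rot: [0.153, 0.988, -0.001, -0.011]
force: [0.0, -0.1, -0.0]
finger_gap: 0.0848
```

```bash
python3 go.py 0.518 0.1555 0.073 1.255
```

```text
t 13.2 tcp [0.5069 0.1641 0.1657] phi 1.263 F [ 0.  -0.1 -0. ] gap 0.0848
tool shift [-0.0151 -0.0043  0.0925] turn [-0.0063 -0.0209  0.0081]
```

Request:
step_arm(
  rows=[
    {"x": -0.013, "y": -0.004, "z": 0.01, "rx": -0.006, "ry": -0.02, "rz": 0.008},
    {"x": 0, "y": 0, "z": 0.018, "rx": 0, "ry": 0, "rz": 0},
    {"x": 0, "y": 0, "z": 0.014, "rx": 0, "ry": 0, "rz": 0},
    {"x": 0, "y": 0, "z": 0.006, "rx": 0, "ry": 0, "rz": 0},
    {"x": 0, "y": 0, "z": 0, "rx": 0, "ry": 0, "rz": 0},
    {"x": 0, "y": 0, "z": 0, "rx": 0, "ry": 0, "rz": 0},
  ],
)

```text
t: 13.8
tcp_pos: [0.5183, 0.1557, 0.1164]
ee_rot: [0.156, 0.988, -0.0, 0.0]
force: [0.5, 0.0, -0.8]
finger_gap: 0.0848
```

```bash
python3 go.py 0.518 0.1555 0.073 1.255
```

```text
t 13.8 tcp [0.5183 0.1557 0.1164] phi 1.258 F [ 0.5  0.  -0.8] gap 0.0848
tool shift [ 0.0003 -0.0003  0.0434] turn [-0.      0.0003  0.0029]
```

Request:
step_arm(
  rows=[
    {"x": 0, "y": 0, "z": 0.012, "rx": 0, "ry": 0, "rz": 0},
    {"x": 0, "y": 0, "z": 0.014, "rx": 0, "ry": 0, "rz": 0},
    {"x": 0, "y": 0, "z": 0.01, "rx": 0, "ry": 0, "rz": 0},
    {"x": 0, "y": 0, "z": 0.004, "rx": 0, "ry": 0, "rz": 0},
    {"x": 0, "y": 0, "z": 0, "rx": 0, "ry": 0, "rz": 0},
    {"x": 0, "y": 0, "z": 0, "rx": 0, "ry": 0, "rz": 0},
  ],
)

```text
t: 14.4
tcp_pos: [0.5199, 0.1563, 0.0755]
ee_rot: [0.155, 0.988, 0.001, 0.002]
force: [0.4, -0.5, 0.2]
finger_gap: 0.0847
```

```bash
python3 go.py 0.518 0.1555 0.073 1.255
```

```text
t 14.4 tcp [0.5199 0.1563 0.0755] phi 1.259 F [ 0.4 -0.5  0.2] gap 0.0847
tool shift [ 0.0016 -0.0013  0.0025] turn [0.002  0.0031 0.0035]
```

Request:
step_arm(
  rows=[
    {"x": 0.001, "y": -0.001, "z": 0.0015, "rx": 0.002, "ry": 0.003, "rz": 0},
    {"x": 0, "y": 0, "z": 0, "rx": 0, "ry": 0, "rz": 0},
    {"x": 0, "y": 0, "z": 0, "rx": 0, "ry": 0, "rz": 0},
    {"x": 0, "y": 0, "z": 0, "rx": 0, "ry": 0, "rz": 0},
    {"x": 0, "y": 0, "z": 0, "rx": 0, "ry": 0, "rz": 0},
    {"x": 0, "y": 0, "z": 0, "rx": 0, "ry": 0, "rz": 0},
    {"x": 0, "y": 0, "z": 0, "rx": 0, "ry": 0, "rz": 0},
    {"x": 0, "y": 0, "z": 0, "rx": 0, "ry": 0, "rz": 0},
    {"x": 0, "y": 0, "z": 0, "rx": 0, "ry": 0, "rz": 0},
  ],
  fingers=0.038,
)

```text
t: 15.3
tcp_pos: [0.5193, 0.1557, 0.0752]
ee_rot: [0.155, 0.988, 0.0, 0.001]
force: [-0.2, -0.0, 0.0]
finger_gap: 0.0451
```

```bash
python3 go.py 0.518 0.1555 0.073 1.255
```

```text
t 15.3 tcp [0.5193 0.1557 0.0752] phi 1.259 F [-0.2 -0.   0. ] gap 0.0451
tool shift [ 0.0012 -0.0006  0.0021] turn [0.0007 0.0014 0.0035]
```

Request:
step_arm(
  rows=[
    {"x": 0, "y": 0, "z": -0.006, "rx": 0, "ry": 0, "rz": 0},
    {"x": 0, "y": 0, "z": -0.012, "rx": 0, "ry": 0, "rz": 0},
    {"x": 0, "y": 0, "z": -0.018, "rx": 0, "ry": 0, "rz": 0},
    {"x": 0, "y": 0, "z": -0.018, "rx": 0, "ry": 0, "rz": 0},
    {"x": 0, "y": 0, "z": -0.018, "rx": 0, "ry": 0, "rz": 0},
    {"x": 0, "y": 0, "z": -0.016, "rx": 0, "ry": 0, "rz": 0},
    {"x": 0, "y": 0, "z": -0.008, "rx": 0, "ry": 0, "rz": 0},
    {"x": 0, "y": 0, "z": 0, "rx": 0, "ry": 0, "rz": 0},
  ],
)

```text
t: 16.1
tcp_pos: [0.5193, 0.1558, 0.1801]
ee_rot: [0.155, 0.988, 0.001, 0.002]
force: [0.6, -0.2, -2.0]
finger_gap: 0.0452
```

```bash
python3 go.py 0.5163 -0.2009 0.175 1.467
```

```text
t 16.1 tcp [0.5193 0.1558 0.1801] phi 1.259 F [ 0.6 -0.2 -2. ] gap 0.0452
tool shift [-0.1067 -0.3404  0.0048] turn [ 0.0015  0.0032 -0.2084]
```

Request:
step_arm(
  rows=[
    {"x": -0.0038, "y": -0.012, "z": 0, "rx": 0, "ry": 0, "rz": 0},
    {"x": -0.008, "y": -0.0255, "z": 0, "rx": 0, "ry": 0, "rz": 0},
    {"x": -0.008, "y": -0.0255, "z": 0, "rx": 0, "ry": 0, "rz": 0},
    {"x": -0.008, "y": -0.0255, "z": 0, "rx": 0, "ry": 0, "rz": 0},
    {"x": -0.008, "y": -0.0255, "z": 0, "rx": 0, "ry": 0, "rz": 0},
    {"x": -0.008, "y": -0.0255, "z": 0, "rx": 0, "ry": 0, "rz": 0},
    {"x": -0.008, "y": -0.0255, "z": 0, "rx": 0, "ry": 0, "rz": 0},
    {"x": -0.008, "y": -0.0255, "z": 0, "rx": 0, "ry": 0, "rz": 0},
    {"x": -0.008, "y": -0.0255, "z": 0, "rx": 0, "ry": 0, "rz": 0},
    {"x": -0.008, "y": -0.0255, "z": 0, "rx": 0, "ry": 0, "rz": 0},
    {"x": -0.008, "y": -0.0255, "z": 0, "rx": 0, "ry": 0, "rz": 0},
    {"x": -0.008, "y": -0.0255, "z": 0, "rx": 0, "ry": 0, "rz": 0},
    {"x": -0.008, "y": -0.0255, "z": 0, "rx": 0, "ry": 0, "rz": 0},
    {"x": -0.0047, "y": -0.015, "z": 0, "rx": 0, "ry": 0, "rz": 0},
    {"x": -0.002, "y": -0.007, "z": 0, "rx": 0, "ry": 0, "rz": 0},
    {"x": 0, "y": 0, "z": 0, "rx": 0, "ry": 0, "rz": -0.06},
    {"x": 0, "y": 0, "z": 0, "rx": 0, "ry": 0, "rz": -0.08},
    {"x": 0, "y": 0, "z": 0, "rx": 0, "ry": 0, "rz": -0.06},
    {"x": 0, "y": 0, "z": 0, "rx": 0, "ry": 0, "rz": 0},
    {"x": 0, "y": 0, "z": 0, "rx": 0, "ry": 0, "rz": 0},
  ],
)

```text
t: 18.1
tcp_pos: [0.498, -0.2243, 0.1627]
ee_rot: [0.055, 0.998, 0.001, -0.013]
force: [1.4, 0.4, -1.1]
finger_gap: 0.0452
```

```bash
python3 go.py 0.5163 -0.2009 0.11 1.467
```

```text
t 18.1 tcp [ 0.498  -0.2243  0.1627] phi 1.461 F [ 1.4  0.4 -1.1] gap 0.0452
tool shift [-0.017   0.0253  0.0523] turn [-0.0002 -0.0263 -0.0064]
```

Request:
step_arm(
  rows=[
    {"x": -0.008, "y": 0.012, "z": 0.004, "rx": 0, "ry": -0.013, "rz": -0.006},
    {"x": -0.008, "y": 0.012, "z": 0.012, "rx": 0, "ry": -0.012, "rz": 0},
    {"x": 0, "y": 0, "z": 0.016, "rx": 0, "ry": 0, "rz": 0},
    {"x": 0, "y": 0, "z": 0.012, "rx": 0, "ry": 0, "rz": 0},
    {"x": 0, "y": 0, "z": 0.006, "rx": 0, "ry": 0, "rz": 0},
    {"x": 0, "y": 0, "z": 0, "rx": 0, "ry": 0, "rz": 0},
    {"x": 0, "y": 0, "z": 0, "rx": 0, "ry": 0, "rz": 0},
  ],
)

```text
t: 18.8
tcp_pos: [0.5187, -0.1975, 0.1095]
ee_rot: [0.053, 0.999, 0.001, 0.001]
force: [0.5, -0.8, -0.1]
finger_gap: 0.0455
```

```bash
python3 go.py 0.5163 -0.2009 0.065 1.467
```

```text
t 18.8 tcp [ 0.5187 -0.1975  0.1095] phi 1.465 F [ 0.5 -0.8 -0.1] gap 0.0455
tool shift [ 0.0021 -0.0037  0.0445] turn [ 0.0018  0.0025 -0.0018]
```

Request:
step_arm(
  rows=[
    {"x": 0.002, "y": -0.003, "z": 0.01, "rx": 0.002, "ry": 0.002, "rz": 0},
    {"x": 0, "y": 0, "z": 0.012, "rx": 0, "ry": 0, "rz": 0},
    {"x": 0, "y": 0, "z": 0.012, "rx": 0, "ry": 0, "rz": 0},
    {"x": 0, "y": 0, "z": 0.006, "rx": 0, "ry": 0, "rz": 0},
    {"x": 0, "y": 0, "z": 0, "rx": 0, "ry": 0, "rz": 0},
    {"x": 0, "y": 0, "z": 0, "rx": 0, "ry": 0, "rz": 0},
  ],
)

```text
t: 19.4
tcp_pos: [0.5166, -0.2013, 0.0665]
ee_rot: [0.053, 0.999, -0.0, 0.001]
force: [1.0, -0.3, -0.8]
finger_gap: 0.0454
```

```bash
python3 go.py 0.5163 -0.2009 0.046 1.467;python3 - <<'E'
from h import *
c=optics.camera("side");save(c,"d.png",(290,130,490,300),3)
E
```

```text
t 19.4 tcp [ 0.5166 -0.2013  0.0665] phi 1.464 F [ 1.  -0.3 -0.8] gap 0.0454
tool shift [0.0003 0.0004 0.0205] turn [-0.0006  0.0013 -0.0031]
```

View pics/d.png

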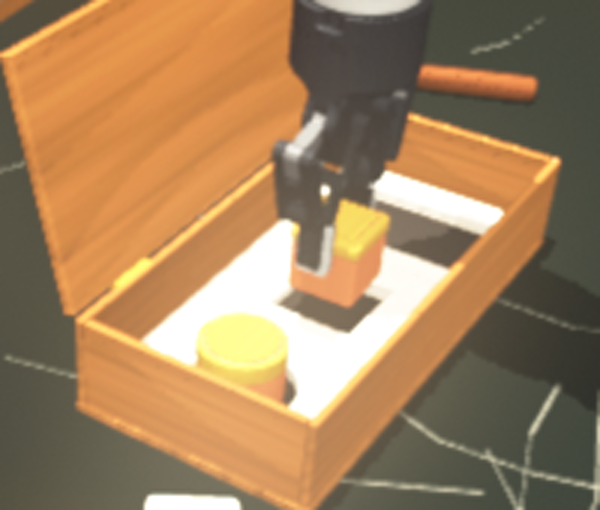

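The square tin (340,255) is upright above its recess, and the round tin (240,355) is seated. I'll lower it.

Request:
step_arm(
  rows=[
    {"x": 0, "y": 0, "z": 0.004, "rx": 0, "ry": 0.001, "rz": 0},
    {"x": 0, "y": 0, "z": 0.006, "rx": 0, "ry": 0, "rz": 0},
    {"x": 0, "y": 0, "z": 0.005, "rx": 0, "ry": 0, "rz": 0},
    {"x": 0, "y": 0, "z": 0.002, "rx": 0, "ry": 0, "rz": 0},
    {"x": 0, "y": 0, "z": 0, "rx": 0, "ry": 0, "rz": 0},
  ],
)

```text
t: 19.95
tcp_pos: [0.5175, -0.2015, 0.0491]
ee_rot: [0.053, 0.999, -0.001, 0.001]
force: [0.7, 0.1, -2.2]
finger_gap: 0.0451
```

```bash
python3 go.py 0.5163 -0.2009 0.046 1.467
```

```text
t 19.95 tcp [ 0.5175 -0.2015  0.0491] phi 1.464 F [ 0.7  0.1 -2.2] gap 0.0451
tool shift [0.0013 0.0005 0.0031] turn [-0.0012  0.0022 -0.003 ]
```

Request:
step_arm(
  rows=[
    {"x": 0.001, "y": 0, "z": 0.003, "rx": 0, "ry": 0.002, "rz": 0},
    {"x": 0, "y": 0, "z": 0.002, "rx": 0, "ry": 0, "rz": 0},
    {"x": 0, "y": 0, "z": 0.001, "rx": 0, "ry": 0, "rz": 0},
  ],
)

```text
t: 20.25
tcp_pos: [0.5169, -0.2016, 0.0461]
ee_rot: [0.053, 0.999, -0.001, 0.001]
force: [-2.1, 0.6, 3.3]
finger_gap: 0.0455
```

Contact comes at the expected height. I'll release and lift.

Request:
step_arm(
  rows=[
    {"x": 0, "y": 0, "z": 0, "rx": 0, "ry": 0, "rz": 0},
    {"x": 0, "y": 0, "z": 0, "rx": 0, "ry": 0, "rz": 0},
    {"x": 0, "y": 0, "z": 0, "rx": 0, "ry": 0, "rz": 0},
    {"x": 0, "y": 0, "z": 0, "rx": 0, "ry": 0, "rz": 0},
    {"x": 0, "y": 0, "z": -0.008, "rx": 0, "ry": 0, "rz": 0},
    {"x": 0, "y": 0, "z": -0.02, "rx": 0, "ry": 0, "rz": 0},
    {"x": 0, "y": 0, "z": -0.03, "rx": 0, "ry": 0, "rz": 0},
    {"x": 0, "y": 0, "z": -0.03, "rx": 0, "ry": 0, "rz": 0},
    {"x": 0, "y": 0, "z": -0.03, "rx": 0, "ry": 0, "rz": 0},
    {"x": 0, "y": 0, "z": -0.01, "rx": 0, "ry": 0, "rz": 0},
    {"x": 0, "y": 0, "z": 0, "rx": 0, "ry": 0, "rz": 0},
  ],
  fingers=0.06,
)

```text
t: 21.35
tcp_pos: [0.5163, -0.2013, 0.1804]
ee_rot: [0.053, 0.999, -0.001, 0.0]
force: [-0.1, -0.3, 0.1]
finger_gap: 0.0602
```

```bash
python3 m2.py l e;python3 go.py 0.49 0.1675 0.175 1.119
```

```text
tin_long ['top', 'side']
['top'] [ 0.4918  0.1677 -0.4244] 0.969
['side'] [ 0.4899  0.168  -0.4465] 0.924
['top', 'side'] [ 0.4909  0.1679 -0.4289] 0.939
t 21.55 tcp [ 0.5144 -0.2006  0.1773] phi 1.464 F [ 1.  -0.7 -0. ] gap 0.06
tool shift [0.0635 0.3634 0.0025] turn [-0.0006 -0.0041  0.3451]
```

Request:
step_arm(
  rows=[
    {"x": 0.0025, "y": 0.014, "z": 0, "rx": 0, "ry": 0, "rz": 0},
    {"x": 0.0052, "y": 0.03, "z": 0, "rx": 0, "ry": 0, "rz": 0},
    {"x": 0.0052, "y": 0.03, "z": 0, "rx": 0, "ry": 0, "rz": 0},
    {"x": 0.0052, "y": 0.03, "z": 0, "rx": 0, "ry": 0, "rz": 0},
    {"x": 0.0052, "y": 0.03, "z": 0, "rx": 0, "ry": 0, "rz": 0},
    {"x": 0.0052, "y": 0.03, "z": 0, "rx": 0, "ry": 0, "rz": 0},
    {"x": 0.0052, "y": 0.03, "z": 0, "rx": 0, "ry": 0, "rz": 0},
    {"x": 0.0052, "y": 0.03, "z": 0, "rx": 0, "ry": 0, "rz": 0},
    {"x": 0.0052, "y": 0.03, "z": 0, "rx": 0, "ry": 0, "rz": 0},
    {"x": 0.0052, "y": 0.03, "z": 0, "rx": 0, "ry": 0, "rz": 0},
    {"x": 0.0052, "y": 0.03, "z": 0, "rx": 0, "ry": 0, "rz": 0},
    {"x": 0.0035, "y": 0.02, "z": 0, "rx": 0, "ry": 0, "rz": 0},
    {"x": 0.001, "y": 0.006, "z": 0, "rx": 0, "ry": 0, "rz": 0},
    {"x": 0, "y": 0, "z": 0, "rx": 0, "ry": 0, "rz": 0.09},
    {"x": 0, "y": 0, "z": 0, "rx": 0, "ry": 0, "rz": 0.12},
    {"x": 0, "y": 0, "z": 0, "rx": 0, "ry": 0, "rz": 0.09},
    {"x": 0, "y": 0, "z": 0, "rx": 0, "ry": 0, "rz": 0},
    {"x": 0, "y": 0, "z": 0, "rx": 0, "ry": 0, "rz": 0},
  ],
  fingers=0.085,
)

```text
t: 23.35
tcp_pos: [0.4712, 0.166, 0.1592]
ee_rot: [0.205, 0.979, -0.003, -0.02]
force: [-0.2, -0.4, 0.4]
finger_gap: 0.0848
```

```bash
python3 go.py 0.491 0.168 0.09 1.141
```

```text
t 23.35 tcp [0.4712 0.166  0.1592] phi 1.159 F [-0.2 -0.4  0.4] gap 0.0848
tool shift [-0.0199  0.0108  0.0683] turn [-0.015  -0.037   0.0177]
```

Request:
step_arm(
  rows=[
    {"x": -0.01, "y": 0.005, "z": 0.006, "rx": -0.008, "ry": -0.018, "rz": 0.009},
    {"x": -0.009, "y": 0.005, "z": 0.012, "rx": -0.007, "ry": -0.018, "rz": 0.008},
    {"x": 0, "y": 0, "z": 0.02, "rx": 0, "ry": 0, "rz": 0},
    {"x": 0, "y": 0, "z": 0.018, "rx": 0, "ry": 0, "rz": 0},
    {"x": 0, "y": 0, "z": 0.008, "rx": 0, "ry": 0, "rz": 0},
    {"x": 0, "y": 0, "z": 0, "rx": 0, "ry": 0, "rz": 0},
    {"x": 0, "y": 0, "z": 0, "rx": 0, "ry": 0, "rz": 0},
  ],
)

```text
t: 24.05
tcp_pos: [0.4921, 0.1659, 0.0922]
ee_rot: [0.209, 0.978, -0.0, -0.0]
force: [0.3, 0.4, 0.9]
finger_gap: 0.0849
```

```bash
python3 go.py 0.491 0.168 0.034 1.141
```

```text
t 24.05 tcp [0.4921 0.1659 0.0922] phi 1.15 F [0.3 0.4 0.9] gap 0.0849
tool shift [0.0018 0.0015 0.0582] turn [-0.0005 -0.0002  0.0091]
```

Request:
step_arm(
  rows=[
    {"x": 0.0018, "y": 0.0015, "z": 0.008, "rx": 0, "ry": 0, "rz": 0.009},
    {"x": 0, "y": 0, "z": 0.015, "rx": 0, "ry": 0, "rz": 0},
    {"x": 0, "y": 0, "z": 0.015, "rx": 0, "ry": 0, "rz": 0},
    {"x": 0, "y": 0, "z": 0.012, "rx": 0, "ry": 0, "rz": 0},
    {"x": 0, "y": 0, "z": 0.004, "rx": 0, "ry": 0, "rz": 0},
    {"x": 0, "y": 0, "z": 0, "rx": 0, "ry": 0, "rz": 0},
    {"x": 0, "y": 0, "z": 0, "rx": 0, "ry": 0, "rz": 0},
  ],
)

```text
t: 24.75
tcp_pos: [0.494, 0.1698, 0.039]
ee_rot: [0.214, 0.977, 0.002, 0.003]
force: [-1.0, 0.2, 0.3]
finger_gap: 0.0853
```

```bash
python3 go.py 0.491 0.168 0.034 1.141
```

```text
t 24.75 tcp [0.494  0.1698 0.039 ] phi 1.14 F [-1.   0.2  0.3] gap 0.0853
tool shift [ 0.002  -0.0029  0.005 ] turn [ 0.0045  0.0045 -0.0006]
```

Request:
step_arm(
  rows=[
    {"x": 0.002, "y": -0.0025, "z": 0.004, "rx": 0.004, "ry": 0.004, "rz": 0},
    {"x": 0, "y": 0, "z": 0, "rx": 0, "ry": 0, "rz": 0},
    {"x": 0, "y": 0, "z": 0, "rx": 0, "ry": 0, "rz": 0},
  ],
)

```text
t: 25.05
tcp_pos: [0.492, 0.1685, 0.036]
ee_rot: [0.214, 0.977, 0.001, 0.001]
force: [0.8, 0.9, -0.6]
finger_gap: 0.0846
```

Request:
step_arm(
  rows=[
    {"x": 0, "y": 0, "z": 0, "rx": 0, "ry": 0, "rz": 0},
    {"x": 0, "y": 0, "z": 0, "rx": 0, "ry": 0, "rz": 0},
    {"x": 0, "y": 0, "z": 0, "rx": 0, "ry": 0, "rz": 0},
    {"x": 0, "y": 0, "z": 0, "rx": 0, "ry": 0, "rz": 0},
    {"x": 0, "y": 0, "z": 0, "rx": 0, "ry": 0, "rz": 0},
    {"x": 0, "y": 0, "z": 0, "rx": 0, "ry": 0, "rz": 0},
    {"x": 0, "y": 0, "z": 0, "rx": 0, "ry": 0, "rz": 0},
    {"x": 0, "y": 0, "z": 0, "rx": 0, "ry": 0, "rz": 0},
  ],
  fingers=0.045,
  grip_force=60,
)

```text
t: 25.85
tcp_pos: [0.4924, 0.1686, 0.0368]
ee_rot: [0.214, 0.977, 0.001, 0.002]
force: [0.4, -0.8, 0.5]
finger_gap: 0.0525
```

```bash
python3 go.py 0.491 0.168 0.034 1.141
```

```text
t 25.85 tcp [0.4924 0.1686 0.0368] phi 1.14 F [ 0.4 -0.8  0.5] gap 0.0525
tool shift [ 0.0011 -0.0012  0.0028] turn [ 0.0022  0.0028 -0.0008]
```

Request:
step_arm(
  rows=[
    {"x": 0, "y": 0, "z": -0.006, "rx": 0, "ry": 0, "rz": 0},
    {"x": 0, "y": 0, "z": -0.012, "rx": 0, "ry": 0, "rz": 0},
    {"x": 0, "y": 0, "z": -0.018, "rx": 0, "ry": 0, "rz": 0},
    {"x": 0, "y": 0, "z": -0.02, "rx": 0, "ry": 0, "rz": 0},
    {"x": 0, "y": 0, "z": -0.02, "rx": 0, "ry": 0, "rz": 0},
    {"x": 0, "y": 0, "z": -0.02, "rx": 0, "ry": 0, "rz": 0},
    {"x": 0, "y": 0, "z": -0.02, "rx": 0, "ry": 0, "rz": 0},
    {"x": 0, "y": 0, "z": -0.016, "rx": 0, "ry": 0, "rz": 0},
    {"x": 0, "y": 0, "z": -0.008, "rx": 0, "ry": 0, "rz": 0},
    {"x": 0, "y": 0, "z": 0, "rx": 0, "ry": 0, "rz": 0},
  ],
)

```text
t: 26.85
tcp_pos: [0.49, 0.168, 0.1873]
ee_rot: [0.214, 0.977, 0.001, 0.001]
force: [0.6, -0.1, -2.1]
finger_gap: 0.0526
```

```bash
python3 go.py 0.5054 -0.3053 0.175 1.467
```

```text
t 26.85 tcp [0.49   0.168  0.1873] phi 1.14 F [ 0.6 -0.1 -2.1] gap 0.0526
tool shift [-0.2115 -0.4237  0.0119] turn [ 0.0015  0.0016 -0.3267]
```

Request:
step_arm(
  rows=[
    {"x": -0.005, "y": -0.01, "z": 0, "rx": 0, "ry": 0, "rz": 0},
    {"x": -0.0118, "y": -0.0237, "z": 0, "rx": 0, "ry": 0, "rz": 0},
    {"x": -0.0118, "y": -0.0237, "z": 0, "rx": 0, "ry": 0, "rz": 0},
    {"x": -0.0118, "y": -0.0237, "z": 0, "rx": 0, "ry": 0, "rz": 0},
    {"x": -0.0118, "y": -0.0237, "z": 0, "rx": 0, "ry": 0, "rz": 0},
    {"x": -0.0118, "y": -0.0237, "z": 0, "rx": 0, "ry": 0, "rz": 0},
    {"x": -0.0118, "y": -0.0237, "z": 0, "rx": 0, "ry": 0, "rz": 0},
    {"x": -0.0118, "y": -0.0237, "z": 0, "rx": 0, "ry": 0, "rz": 0},
    {"x": -0.0118, "y": -0.0237, "z": 0, "rx": 0, "ry": 0, "rz": 0},
    {"x": -0.0118, "y": -0.0237, "z": 0, "rx": 0, "ry": 0, "rz": 0},
    {"x": -0.0118, "y": -0.0237, "z": 0, "rx": 0, "ry": 0, "rz": 0},
    {"x": -0.0118, "y": -0.0237, "z": 0, "rx": 0, "ry": 0, "rz": 0},
    {"x": -0.0118, "y": -0.0237, "z": 0, "rx": 0, "ry": 0, "rz": 0},
    {"x": -0.0118, "y": -0.0237, "z": 0, "rx": 0, "ry": 0, "rz": 0},
    {"x": -0.008, "y": -0.016, "z": 0, "rx": 0, "ry": 0, "rz": 0},
    {"x": -0.003, "y": -0.006, "z": 0, "rx": 0, "ry": 0, "rz": 0},
    {"x": 0, "y": 0, "z": 0, "rx": 0, "ry": 0, "rz": 0},
    {"x": 0, "y": 0, "z": 0, "rx": 0, "ry": 0, "rz": 0},
  ],
)

```text
t: 28.65
tcp_pos: [0.4849, -0.235, 0.1687]
ee_rot: [0.215, 0.977, -0.002, -0.015]
force: [0.1, 0.8, -2.3]
finger_gap: 0.0527
```

```bash
python3 go.py 0.5054 -0.3053 0.165 1.467
```

```text
t 28.65 tcp [ 0.4849 -0.235   0.1687] phi 1.138 F [ 0.1  0.8 -2.3] gap 0.0527
tool shift [-0.0482 -0.0552  0.003 ] turn [-0.0055 -0.0294 -0.3294]
```

Request:
step_arm(
  rows=[
    {"x": -0.012, "y": -0.014, "z": 0, "rx": -0.003, "ry": -0.015, "rz": 0},
    {"x": -0.018, "y": -0.02, "z": 0, "rx": -0.003, "ry": -0.014, "rz": 0},
    {"x": -0.012, "y": -0.014, "z": 0, "rx": 0, "ry": 0, "rz": 0},
    {"x": -0.004, "y": -0.005, "z": 0, "rx": 0, "ry": 0, "rz": -0.06},
    {"x": 0, "y": 0, "z": 0, "rx": 0, "ry": 0, "rz": -0.09},
    {"x": 0, "y": 0, "z": 0, "rx": 0, "ry": 0, "rz": -0.09},
    {"x": 0, "y": 0, "z": 0, "rx": 0, "ry": 0, "rz": -0.06},
    {"x": 0, "y": 0, "z": 0, "rx": 0, "ry": 0, "rz": -0.03},
    {"x": 0, "y": 0, "z": 0, "rx": 0, "ry": 0, "rz": 0},
    {"x": 0, "y": 0, "z": 0, "rx": 0, "ry": 0, "rz": 0},
  ],
)

```text
t: 29.65
tcp_pos: [0.5077, -0.3043, 0.1681]
ee_rot: [0.04, 0.999, -0.004, 0.002]
force: [0.7, -0.2, -1.9]
finger_gap: 0.0525
```

```bash
python3 go.py 0.5054 -0.3053 0.11 1.467
```

```text
t 29.65 tcp [ 0.5077 -0.3043  0.1681] phi 1.491 F [ 0.7 -0.2 -1.9] gap 0.0525
tool shift [ 0.0025 -0.0008  0.0581] turn [-0.007   0.0052  0.0239]
```

Request:
step_arm(
  rows=[
    {"x": 0.002, "y": 0, "z": 0.008, "rx": -0.007, "ry": 0.005, "rz": 0.023},
    {"x": 0, "y": 0, "z": 0.014, "rx": 0, "ry": 0, "rz": 0},
    {"x": 0, "y": 0, "z": 0.016, "rx": 0, "ry": 0, "rz": 0},
    {"x": 0, "y": 0, "z": 0.012, "rx": 0, "ry": 0, "rz": 0},
    {"x": 0, "y": 0, "z": 0.006, "rx": 0, "ry": 0, "rz": 0},
    {"x": 0, "y": 0, "z": 0, "rx": 0, "ry": 0, "rz": 0},
    {"x": 0, "y": 0, "z": 0, "rx": 0, "ry": 0, "rz": 0},
  ],
)

```text
t: 30.35
tcp_pos: [0.5056, -0.3041, 0.1084]
ee_rot: [0.055, 0.998, 0.001, -0.0]
force: [-0.1, 0.6, -2.5]
finger_gap: 0.0526
```

```bash
python3 go.py 0.5054 -0.3053 0.065 1.467
```

```text
t 30.35 tcp [ 0.5056 -0.3041  0.1084] phi 1.461 F [-0.1  0.6 -2.5] gap 0.0526
tool shift [ 0.     -0.0013  0.0434] turn [ 0.0011 -0.0005 -0.0058]
```

Request:
step_arm(
  rows=[
    {"x": 0, "y": -0.001, "z": 0.01, "rx": 0.001, "ry": 0, "rz": -0.005},
    {"x": 0, "y": 0, "z": 0.012, "rx": 0, "ry": 0, "rz": 0},
    {"x": 0, "y": 0, "z": 0.012, "rx": 0, "ry": 0, "rz": 0},
    {"x": 0, "y": 0, "z": 0.006, "rx": 0, "ry": 0, "rz": 0},
    {"x": 0, "y": 0, "z": 0, "rx": 0, "ry": 0, "rz": 0},
    {"x": 0, "y": 0, "z": 0, "rx": 0, "ry": 0, "rz": 0},
  ],
)

```text
t: 30.95
tcp_pos: [0.506, -0.3055, 0.0656]
ee_rot: [0.052, 0.999, -0.0, 0.0]
force: [-0.5, 0.3, -1.5]
finger_gap: 0.0528
```

```bash
python3 go.py 0.5054 -0.3053 0.046 1.467;python3 - <<'E'
from h import *
c=optics.camera("side");save(c,"f.png",(320,110,500,290),3)
E
```

```text
t 30.95 tcp [ 0.506  -0.3055  0.0656] phi 1.466 F [-0.5  0.3 -1.5] gap 0.0528
tool shift [0.0007 0.0001 0.0196] turn [-0.0006  0.0008 -0.0006]
```

View pics/f.png

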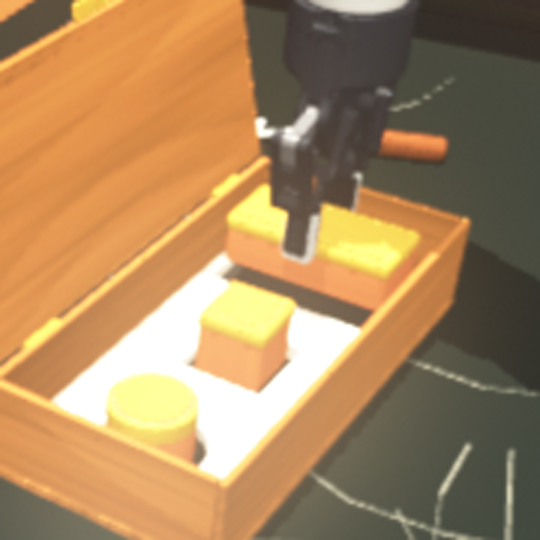

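The round (152,415) and square (245,335) tins are seated. The long tin (320,250) is level over its recess, so I'll lower it.

Request:
step_arm(
  rows=[
    {"x": 0.0005, "y": 0, "z": 0.004, "rx": 0, "ry": 0, "rz": 0},
    {"x": 0, "y": 0, "z": 0.005, "rx": 0, "ry": 0, "rz": 0},
    {"x": 0, "y": 0, "z": 0.005, "rx": 0, "ry": 0, "rz": 0},
    {"x": 0, "y": 0, "z": 0.002, "rx": 0, "ry": 0, "rz": 0},
    {"x": 0, "y": 0, "z": 0, "rx": 0, "ry": 0, "rz": 0},
  ],
)

```text
t: 31.5
tcp_pos: [0.5064, -0.3059, 0.0494]
ee_rot: [0.052, 0.999, -0.001, 0.001]
force: [0.2, 0.6, -2.3]
finger_gap: 0.0527
```

```bash
python3 go.py 0.5054 -0.3053 0.046 1.467
```

```text
t 31.5 tcp [ 0.5064 -0.3059  0.0494] phi 1.466 F [ 0.2  0.6 -2.3] gap 0.0527
tool shift [0.001  0.0005 0.0034] turn [-0.0015  0.0027 -0.0006]
```

Request:
step_arm(
  rows=[
    {"x": 0.001, "y": 0.0005, "z": 0.003, "rx": 0, "ry": 0.002, "rz": 0},
    {"x": 0, "y": 0, "z": 0.002, "rx": 0, "ry": 0, "rz": 0},
    {"x": 0, "y": 0, "z": 0.001, "rx": 0, "ry": 0, "rz": 0},
  ],
)

```text
t: 31.8
tcp_pos: [0.5055, -0.3054, 0.0458]
ee_rot: [0.052, 0.999, -0.001, 0.001]
force: [-3.4, 1.3, 6.0]
finger_gap: 0.0523
```

Request:
step_arm(
  rows=[
    {"x": 0, "y": 0, "z": 0, "rx": 0, "ry": 0, "rz": 0},
    {"x": 0, "y": 0, "z": 0, "rx": 0, "ry": 0, "rz": 0},
    {"x": 0, "y": 0, "z": 0, "rx": 0, "ry": 0, "rz": 0},
    {"x": 0, "y": 0, "z": 0, "rx": 0, "ry": 0, "rz": 0},
    {"x": 0, "y": 0, "z": -0.008, "rx": 0, "ry": 0, "rz": 0},
    {"x": 0, "y": 0, "z": -0.02, "rx": 0, "ry": 0, "rz": 0},
    {"x": 0, "y": 0, "z": -0.03, "rx": 0, "ry": 0, "rz": 0},
    {"x": 0, "y": 0, "z": -0.04, "rx": 0, "ry": 0, "rz": 0},
    {"x": 0, "y": 0, "z": -0.04, "rx": 0, "ry": 0, "rz": 0},
    {"x": 0, "y": 0, "z": -0.04, "rx": 0, "ry": 0, "rz": 0},
    {"x": 0, "y": 0, "z": -0.04, "rx": 0, "ry": 0, "rz": 0},
    {"x": 0, "y": 0, "z": -0.04, "rx": 0, "ry": 0, "rz": 0},
    {"x": 0, "y": 0, "z": -0.02, "rx": 0, "ry": 0, "rz": 0},
    {"x": 0, "y": 0, "z": 0, "rx": 0, "ry": 0, "rz": 0},
  ],
  fingers=0.066,
)

```text
t: 33.2
tcp_pos: [0.504, -0.3041, 0.3395]
ee_rot: [0.052, 0.999, -0.001, 0.002]
force: [0.0, -0.3, 0.5]
finger_gap: 0.0658
```

```bash
python3 go.py 0.665 -0.217 0.3 1.467; python3 - <<'E'
from h import *
ims=[]
for n,(x0,y0) in(("top",(310,160)),("side",(280,80))):
    c=optics.camera(n);ims.append(cv2.resize(c["img"][y0:y0+200,x0:x0+250],None,fx=1.6,fy=1.6))
    print(n,[(np.round(d["uv"]).tolist(),round(d["confidence"],2)) for d in optics.boxes_of("lid_edge",c)])
cv2.imwrite("pics/g.png",np.hstack(ims)[:,:,::-1])
E
```

```text
t 33.2 tcp [ 0.504  -0.3041  0.3395] phi 1.466 F [ 0.  -0.3  0.5] gap 0.0658
tool shift [-0.151   0.1035  0.0397] turn [-0.0026  0.0032 -0.0006]
top [([446.0, 203.0], 0.8)]
side [([346.0, 155.0], 0.71), ([230.0, 218.0], 0.23)]
```

View pics/g.png

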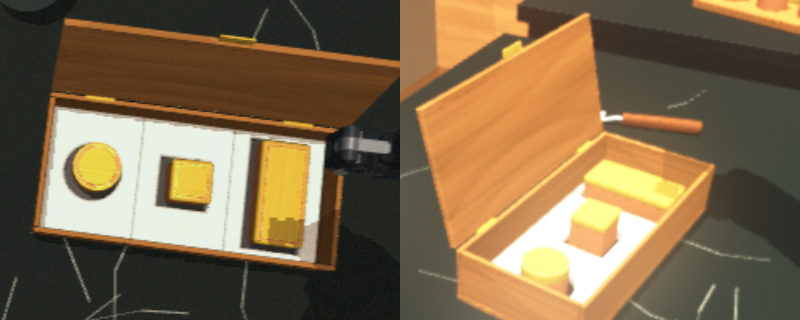

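All three tins are down in their own nests: round (97,168), square (190,182) and long (284,193) in the top crop. The lid's tab is at (237,39), which puts the lid at about 1.83 rad. I'll close the fingers, go over the lid's edge to its far side, and then pull it shut along an arc.

Request:
step_arm(
  rows=[
    {"x": -0.008, "y": 0.005, "z": 0, "rx": 0, "ry": 0, "rz": 0},
    {"x": -0.018, "y": 0.0115, "z": 0, "rx": 0, "ry": 0, "rz": 0},
    {"x": -0.018, "y": 0.0115, "z": 0, "rx": 0, "ry": 0, "rz": 0},
    {"x": -0.018, "y": 0.0115, "z": 0, "rx": 0, "ry": 0, "rz": 0},
    {"x": -0.018, "y": 0.0115, "z": 0, "rx": 0, "ry": 0, "rz": 0},
    {"x": -0.018, "y": 0.0115, "z": 0, "rx": 0, "ry": 0, "rz": 0},
    {"x": -0.018, "y": 0.0115, "z": 0, "rx": 0, "ry": 0, "rz": 0},
    {"x": -0.018, "y": 0.0115, "z": 0, "rx": 0, "ry": 0, "rz": 0},
    {"x": -0.018, "y": 0.0115, "z": 0, "rx": 0, "ry": 0, "rz": 0},
    {"x": -0.01, "y": 0.006, "z": 0, "rx": 0, "ry": 0, "rz": 0},
    {"x": 0, "y": 0, "z": 0, "rx": 0, "ry": 0, "rz": 0},
    {"x": 0, "y": 0, "z": 0, "rx": 0, "ry": 0, "rz": 0},
  ],
  fingers=0,
)

```text
t: 34.6
tcp_pos: [0.6788, -0.2064, 0.3082]
ee_rot: [0.052, 0.998, 0.007, -0.018]
force: [-0.3, -0.5, 0.1]
finger_gap: 0.0
```

```bash
python3 go.py 0.6784 -0.2178 0.22 1.467
```

```text
t 34.6 tcp [ 0.6788 -0.2064  0.3082] phi 1.467 F [-0.3 -0.5  0.1] gap 0.0
tool shift [-0.004  -0.0124  0.0879] turn [ 0.0119 -0.0364  0.0003]
```

Request:
step_arm(
  rows=[
    {"x": -0.002, "y": -0.006, "z": 0, "rx": 0.006, "ry": -0.018, "rz": 0},
    {"x": -0.002, "y": -0.006, "z": 0, "rx": 0.006, "ry": -0.018, "rz": 0},
    {"x": 0, "y": 0, "z": 0, "rx": 0, "ry": 0, "rz": 0},
    {"x": 0, "y": 0, "z": 0.01, "rx": 0, "ry": 0, "rz": 0},
    {"x": 0, "y": 0, "z": 0.016, "rx": 0, "ry": 0, "rz": 0},
    {"x": 0, "y": 0, "z": 0.01, "rx": 0, "ry": 0, "rz": 0},
    {"x": 0, "y": 0, "z": 0, "rx": 0, "ry": 0, "rz": 0},
  ],
)

```text
t: 35.3
tcp_pos: [0.6789, -0.2223, 0.2702]
ee_rot: [0.054, 0.999, -0.001, 0.001]
force: [-0.1, 0.4, -0.2]
finger_gap: 0.0
```

```bash
python3 go.py 0.6784 -0.2178 0.22 1.467; python3 - <<'E'
from h import *
ims=[]
for n,(x0,y0) in(("top",(310,120)),("side",(280,40))):
    c=optics.camera(n);ims.append(cv2.resize(c["img"][y0:y0+200,x0:x0+250],None,fx=1.6,fy=1.6))
cv2.imwrite("pics/i.png",np.hstack(ims)[:,:,::-1])
E
```

```text
t 35.3 tcp [ 0.6789 -0.2223  0.2702] phi 1.463 F [-0.1  0.4 -0.2] gap 0.0
tool shift [0.0011 0.0045 0.0502] turn [-0.0017  0.0028 -0.0036]
```

View pics/i.png

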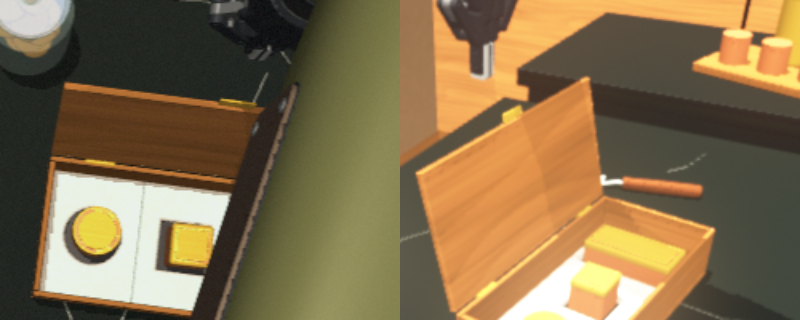

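The hand is past the lid edge (side crop: tip at (482,75), lid tab at (513,57)). I'll descend behind it.

Request:
step_arm(
  rows=[
    {"x": 0, "y": 0.003, "z": 0.012, "rx": 0, "ry": 0.002, "rz": 0},
    {"x": 0, "y": 0, "z": 0.016, "rx": 0, "ry": 0, "rz": 0},
    {"x": 0, "y": 0, "z": 0.014, "rx": 0, "ry": 0, "rz": 0},
    {"x": 0, "y": 0, "z": 0.006, "rx": 0, "ry": 0, "rz": 0},
    {"x": 0, "y": 0, "z": 0, "rx": 0, "ry": 0, "rz": 0},
    {"x": 0.006, "y": 0, "z": 0, "rx": 0, "ry": 0, "rz": 0},
    {"x": 0.008, "y": 0, "z": 0, "rx": 0, "ry": 0, "rz": 0},
    {"x": 0.008, "y": 0, "z": 0, "rx": 0, "ry": 0, "rz": 0},
    {"x": 0.008, "y": 0, "z": 0, "rx": 0, "ry": 0, "rz": 0},
  ],
)

```text
t: 36.3
tcp_pos: [0.6509, -0.2153, 0.224]
ee_rot: [0.053, 0.999, -0.002, 0.004]
force: [0.4, -0.4, -0.4]
finger_gap: -0.0002
```

```bash
python3 go.py 0.6128 -0.211 0.2255 1.467
```

```text
t 36.3 tcp [ 0.6509 -0.2153  0.224 ] phi 1.465 F [ 0.4 -0.4 -0.4] gap -0.0002
tool shift [ 0.0383  0.0003 -0.0018] turn [-0.003   0.0085 -0.0023]
```

Request:
step_arm(
  rows=[
    {"x": 0.008, "y": 0, "z": 0, "rx": 0, "ry": 0.004, "rz": 0},
    {"x": 0.01, "y": 0, "z": 0, "rx": 0, "ry": 0.004, "rz": 0},
    {"x": 0.01, "y": 0, "z": 0, "rx": 0, "ry": 0, "rz": 0},
    {"x": 0.01, "y": 0, "z": 0, "rx": 0, "ry": 0, "rz": 0},
  ],
)

```text
t: 36.7
tcp_pos: [0.6128, -0.2116, 0.2274]
ee_rot: [0.053, 0.999, -0.002, 0.004]
force: [1.5, -0.7, 2.1]
finger_gap: -0.0001
```

```bash
python3 go.py 0.6128 -0.211 0.2255 1.467
```

```text
t 36.7 tcp [ 0.6128 -0.2116  0.2274] phi 1.465 F [ 1.5 -0.7  2.1] gap -0.0001
tool shift [0.0001 0.0006 0.0019] turn [-0.004   0.0089 -0.0024]
```

Request:
step_arm(
  rows=[
    {"x": 0.009, "y": 0, "z": 0.002, "rx": 0, "ry": 0.004, "rz": 0},
    {"x": 0.009, "y": 0, "z": 0.002, "rx": 0, "ry": 0.004, "rz": 0},
    {"x": 0.01, "y": 0, "z": 0.001, "rx": 0, "ry": 0, "rz": 0},
    {"x": 0.01, "y": 0, "z": 0.001, "rx": 0, "ry": 0, "rz": 0},
    {"x": 0, "y": 0, "z": 0, "rx": 0, "ry": 0, "rz": 0},
  ],
)

```text
t: 37.2
tcp_pos: [0.5692, -0.207, 0.2202]
ee_rot: [0.053, 0.999, -0.002, -0.001]
force: [0.4, -0.5, -1.0]
finger_gap: 0.0002
```

```bash
python3 go.py 0.5363 -0.2031 0.2076 1.467; python3 - <<'E'
from h import *
c=optics.camera("side");save(c,"j.png",(270,40,490,240),2.5)
E
```

```text
t 37.2 tcp [ 0.5692 -0.207   0.2202] phi 1.464 F [ 0.4 -0.5 -1. ] gap 0.0002
tool shift [0.0331 0.0004 0.0127] turn [-0.0039 -0.0025 -0.0029]
```

View pics/j.png

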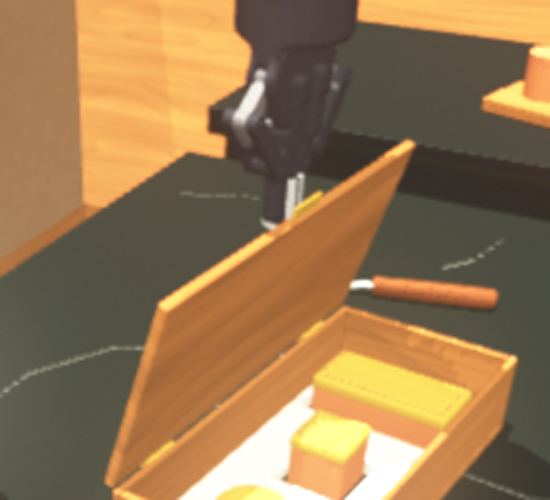

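The lid is past vertical, with the fingertip (272,222) still behind its edge. I'll continue along the arc.

Request:
step_arm(
  rows=[
    {"x": 0.01, "y": 0, "z": 0.003, "rx": 0, "ry": -0.002, "rz": 0},
    {"x": 0.011, "y": 0, "z": 0.004, "rx": 0, "ry": 0, "rz": 0},
    {"x": 0.011, "y": 0, "z": 0.005, "rx": 0, "ry": 0, "rz": 0},
    {"x": 0.009, "y": 0, "z": 0.006, "rx": 0, "ry": 0, "rz": 0},
    {"x": 0.009, "y": 0, "z": 0.007, "rx": 0, "ry": 0, "rz": 0},
  ],
)

```text
t: 37.75
tcp_pos: [0.521, -0.202, 0.1953]
ee_rot: [0.053, 0.999, -0.002, 0.001]
force: [0.9, 0.2, 1.1]
finger_gap: 0.0
```

```bash
python3 go.py 0.5035 -0.1996 0.1818 1.467
```

```text
t 37.75 tcp [ 0.521  -0.202   0.1953] phi 1.465 F [0.9 0.2 1.1] gap 0.0
tool shift [0.0177 0.0006 0.0134] turn [-0.0041  0.0022 -0.002 ]
```

Request:
step_arm(
  rows=[
    {"x": 0.009, "y": 0, "z": 0.006, "rx": 0, "ry": 0.002, "rz": 0},
    {"x": 0.009, "y": 0, "z": 0.008, "rx": 0, "ry": 0, "rz": 0},
    {"x": 0.008, "y": 0, "z": 0.01, "rx": 0, "ry": 0, "rz": 0},
    {"x": 0.008, "y": 0, "z": 0.012, "rx": 0, "ry": 0, "rz": 0},
  ],
)

```text
t: 38.15
tcp_pos: [0.4862, -0.1984, 0.1581]
ee_rot: [0.053, 0.999, -0.002, 0.0]
force: [0.5, -0.3, 1.0]
finger_gap: -0.0002
```

```bash
python3 go.py 0.4796 -0.1971 0.1474 1.467
```

```text
t 38.15 tcp [ 0.4862 -0.1984  0.1581] phi 1.465 F [ 0.5 -0.3  1. ] gap -0.0002
tool shift [0.0067 0.0007 0.0107] turn [-0.0041  0.0003 -0.0017]
```

Request:
step_arm(
  rows=[
    {"x": 0.006, "y": 0, "z": 0.01, "rx": 0, "ry": 0, "rz": 0},
    {"x": 0.005, "y": 0, "z": 0.011, "rx": 0, "ry": 0, "rz": 0},
    {"x": 0.004, "y": 0, "z": 0.011, "rx": 0, "ry": 0, "rz": 0},
    {"x": 0.002, "y": 0, "z": 0.01, "rx": 0, "ry": 0, "rz": 0},
    {"x": 0.002, "y": 0, "z": 0.008, "rx": 0, "ry": 0, "rz": 0},
  ],
)

```text
t: 38.65
tcp_pos: [0.4649, -0.1962, 0.1037]
ee_rot: [0.053, 0.999, -0.002, -0.001]
force: [0.7, 0.1, 0.6]
finger_gap: -0.0002
```

```bash
python3 go.py 0.4656 -0.1956 0.0935 1.467
```

```text
t 38.65 tcp [ 0.4649 -0.1962  0.1037] phi 1.465 F [0.7 0.1 0.6] gap -0.0002
tool shift [-0.0006  0.0007  0.0102] turn [-0.0036 -0.0017 -0.0019]
```

Request:
step_arm(
  rows=[
    {"x": 0, "y": 0, "z": 0.005, "rx": 0, "ry": 0, "rz": 0},
    {"x": 0, "y": 0, "z": 0.004, "rx": 0, "ry": 0, "rz": 0},
    {"x": 0, "y": 0, "z": 0.003, "rx": 0, "ry": 0, "rz": 0},
  ],
)

```text
t: 38.95
tcp_pos: [0.4641, -0.1962, 0.093]
ee_rot: [0.053, 0.999, -0.002, -0.002]
force: [-19.1, 8.2, 62.2]
finger_gap: 0.0
```

The lid is firmly on the rim. I'll back off at once.

Request:
step_arm(
  rows=[
    {"x": 0, "y": 0, "z": -0.006, "rx": 0, "ry": 0, "rz": 0},
    {"x": 0, "y": 0, "z": -0.02, "rx": 0, "ry": 0, "rz": 0},
    {"x": 0, "y": 0, "z": -0.03, "rx": 0, "ry": 0, "rz": 0},
    {"x": 0, "y": 0, "z": -0.03, "rx": 0, "ry": 0, "rz": 0},
    {"x": 0, "y": 0.02, "z": -0.03, "rx": 0, "ry": 0, "rz": 0},
    {"x": 0, "y": 0.04, "z": 0, "rx": 0, "ry": 0, "rz": 0},
    {"x": 0, "y": 0.04, "z": 0, "rx": 0, "ry": 0, "rz": 0},
    {"x": 0, "y": 0.04, "z": 0, "rx": 0, "ry": 0, "rz": 0},
    {"x": 0, "y": 0.04, "z": 0, "rx": 0, "ry": 0, "rz": 0},
    {"x": 0, "y": 0.04, "z": 0, "rx": 0, "ry": 0, "rz": 0},
    {"x": 0, "y": 0.04, "z": 0, "rx": 0, "ry": 0, "rz": 0},
    {"x": 0, "y": 0.03, "z": 0, "rx": 0, "ry": 0, "rz": 0},
    {"x": 0, "y": 0, "z": 0, "rx": 0, "ry": 0, "rz": 0},
    {"x": 0, "y": 0, "z": 0, "rx": 0, "ry": 0, "rz": 0},
  ],
)

```text
t: 40.35
tcp_pos: [0.5024, 0.103, 0.2158]
ee_rot: [0.054, 0.999, -0.002, 0.004]
force: [-1.6, -0.6, -0.4]
finger_gap: 0.0001
```

```bash
python3 go.py 0.4 0.2 0.25 1.467; python3 - <<'E'
from h import *
ims=[]
for n,(x0,y0) in(("top",(310,160)),("side",(270,100))):
    c=optics.camera(n);im=c["img"].copy()
    for z,col in((.0765,(0,255,0)),):
        P=prism("b",.5163,-.2009,-.1037,0,z,(.156,.330))[1]
        cv2.polylines(im,[np.int32([np.round(proj(c,p)) for p in P])],True,col,1)
    ims.append(cv2.resize(im[y0:y0+200,x0:x0+250],None,fx=1.6,fy=1.6))
cv2.imwrite("pics/k.png",np.hstack(ims)[:,:,::-1])
print([(x["uv"],x["confidence"]) for x in optics.boxes_of("jar",c)])
E
```

```text
t 40.35 tcp [0.5024 0.103  0.2158] phi 1.463 F [-1.6 -0.6 -0.4] gap 0.0001
tool shift [ 0.112   0.0853 -0.0354] turn [-0.0032  0.0082 -0.0041]
[([230.4, 217.7], 0.93)]
```

View pics/k.png

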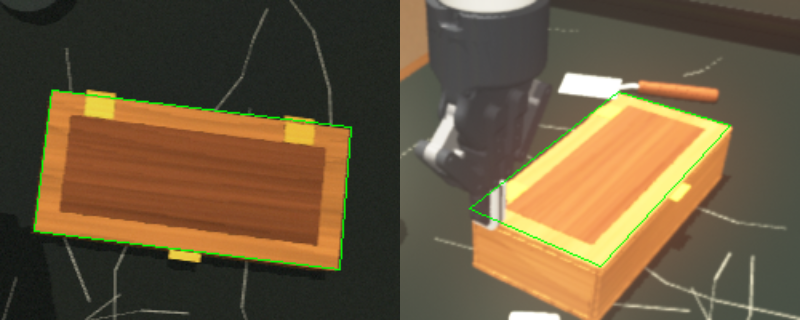

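The lid lies flat on the predicted shut outline in both views. The jar's pixel position is unchanged, and the hand is clear at z 0.2 m. I'll hand in.

```bash
python3 -c "
from h import *
print(r.hand_in())"
```

```text
the job is handed in; nothing more can be done
None
```

I stood all three tins in their own nests, shut the lid, and handed the job in at about 40 s. The hand-in gave no verdict.

- **Tins:** Each one met its recess floor within about 1 mm of the expected height. With the lid still open, the pictures showed all three upright and fully down. I couldn't see them once the lid was shut.
- **Lid:** Its outline matches the predicted shut position in both camera views. I had no direct reading of the hinge angle.
- **Jar and look-alikes:** The jar is at the same place in the picture as at the start (230,217). The purple, grey and white look-alikes were not touched.
- **Force on closing:** The fingertips pressed the lid onto the rim with a brief wrist force of about 62 N, more than I intended. That is below the 120 N wrist limit. The 40 N limit is for the arm or gripper body, and I judged that only the fingertips were touching, but I had no separate reading for that.

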